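# Open the finish pressure tank and stow its cap under the dust cover

## Robot

A 6-joint arm with a two-finger parallel gripper is mounted at the origin on the work surface. World frame = base frame: x ahead of the robot, y to its left, z up, the work surface at z = 0. Lengths are in m, angles in rad, forces in N, time in s.
With the tool pointing down it reaches from about 0.25 to 0.725 m from the base axis. Payload 4 kg.
Tool frame: the origin (TCP) lies at the centre of the arm's flange, where the gripper is bolted on; the fingertips stand 173 mm ahead of it and the grasp point (between the pads) lies 155 mm ahead of it; x points along the fingers, z is the direction in which the jaws open and shut, and the axes are right-handed (so a half turn about x gives the same grasp; the last joint's range is limited). The gripper opens to 85 mm and grips with 20 to 120 N. Pads are 22 mm wide; open, the fingers measure 114 mm over their backs; the gripper's body (76 mm by 85 mm) begins 54 mm behind the grasp point. The pads swing forward as they close: fully open they stand 13 mm farther back than shut.
Start: joints at [0, 0.241, 0.005, 1.335, 0, 1.571], TCP at [0.5, 0, 0.405] pointing down, gripper open.
Joint ranges: [-2.72, 2.72], [-1.05, 1.87], [-1.09, 1.28], [-1.99, 2.15], [-1.42, 1.44], [-3.14, 3.14]. Speed limits (rad/s): [2.79, 2.79, 3.14, 3.14, 3.14, 3.14].

## Interface

Orientations are given as a unit quaternion [x, y, z, w].
In Python, from workcell import bot gives the robot as it stands.
- The arm moves only by the tool arm_command, never from a script. Its argument "moves" is one flat list of numbers, 7 for each row, row after row: the shift along the tool's x, y, z in m, then the turn, a rotation vector about the tool's x, y, z in rad, then the closure, from -1 (fully open) to 1 (shut). A call has 1 to 20 rows; each row shifts and turns the pose as measured when the row begins, along the tool's axes as they then stand; what a row does not reach is not made up. A row lasts 1/12 s, in which the tool goes at most 41.7 mm and 7.16 degrees, less where a joint would pass 70% of its speed; a pose out of reach is approached as far as the arm can. A call with a gripper value outside its range is refused whole. The fingers move at their own pace and stop on an object; the grip force is fixed at half the most. Time passes only in rows, so rows that do not move let the fingers close. It gives the time, the measured TCP pose, the force and the opening at its end, in the units of the state.
- bot.get_obs(): the state, without advancing time (a new reading comes with each control period).
- bot.camera(name): name is "scene" or "side" or "wrist"; returns the picture (480x640x3 uint8, red, green, blue); there is no depth.
- bot.get_calibration(name): a dict with "mtx" (3x3 intrinsics, pixels), "world_from_camera" (4x4, takes a point from camera to world coordinates); the wrist camera has in their place "mount" (4x4, takes a point from camera to tool coordinates, whose origin is the TCP and whose axes are the tool frame's). Camera axes: x right, y up, looking along -z (the intrinsics and any distortion apply to the point x, -y, -z); pixel columns grow to the right and rows downward; lengths in m; the calibration is good to about 2 mm. A picture is of the moment at which its call begins: read the wrist's pose just before it. get_calibration takes no time and is no camera call.
- bot.job_done(): hands the job in, once; it reports no verdict.
The state is a dict: "clock": time; "joint_pos": joint angles; "joint_vel": joint speeds; "tau": joint torques, N m; "eef_pos": TCP position; "tool_rot": TCP orientation; "ft_force": force on the tool from outside, world axes, zero at the start; "ft_torque": the same for the moment, N m; "grip_width": finger opening in m.
Only numpy, scipy, OpenCV 4.12 (cv2) and the standard library are available. Lean on these libraries where they do the work, as an engineer would, in place of code of your own. Each camera call takes 0.05 s, during which the arm holds its last target.

## Task

Open the finish tank the safe way: turn its pressure cap anticlockwise to the first stop without pressing, wait there a good second to let it vent, then press the cap down and turn it on until it is free, never forcing it against a stop. Lift it off and lay it upright on the cork pad and let go; then take it again by its lever and slide it fully home against the stop strip under the clear dust cover, lever pointing straight out of the mouth. Keep the cap upright throughout, and leave the other things on the bench where they are.

Things in the scene. Friction and masses are not known exactly. Their poses are not given: they have to be found in the camera images.
- tank: Fixed aluminium tank, 130 mm across, 119 mm high to its shoulder, brass bayonet neck on top, small gauge sticking out 100 mm on its +x side. Origin: centre of its underside, on the cap's axis; z up. Marks on the shoulder show where the lever points: red closed, yellow first stop, green free.
- neck (a point): Top of the neck, on its axis, 142 mm above the bench; the tank's axes. Turn angle = cap yaw minus tank yaw. Closed start: -1.33 to -1.05 rad. Turned anticlockwise (+) the cap meets the first stop at about -0.78; pressed down, it passes under it to an end wall at about +0.05. It lifts straight off between -0.1 and +0.1. Sideways play 2.5 mm.
- spring_pad (a joint): How far the sprung rubber pad under the cap is pressed down, m: 0 at rest, 0.009 when the cap bottoms on the neck. It pushes back with about 6 N at 0 and 10.5 N at 0.009. The cap passes the first stop when pressed 0.006 to 0.009.
- cap_grip (a point): Centre of the red grip bar on top of the black cap, on the cap's axis. Bar 70 mm long (this x), 16 mm wide (y), 30 mm high: its top is 15 mm above this point, the cap's disc 14 mm below it. The cap is 82 mm across, 55 mm high, about 0.2 kg, and stands on its skirt's rim 40 mm below this point. On the closed tank this point is 170 mm above the bench.
- lever_grip (a point): Grip point on the cap's red lever, 100 mm from the cap's axis towards the cap's -x and 21 mm lower than cap_grip; the axes are the cap's. The lever is a straight bar 16 mm wide (y), 14 mm thick, reaching from the disc to 118 mm from the axis; its centre is 19 mm above the surface the cap stands on.
- pad_top (a point): Centre of the upper face of a fixed cork pad 130 x 130 mm, 4 mm thick; z up.
- cover_home (a point): On the bench under the centre of the clear acrylic dust cover (fixed, no floor); x points inwards from the open mouth, z up. Inside: 110 mm wide (y), roof underside 70 mm above the bench, roof and side walls from x = -50 to +50 mm; a dark wooden stop strip across the back has its face at x = +42 mm. The mouth is the -x side. A cap that is home touches the strip with its axis about at this point (x about +1 mm).
- glue_jar: Bystander: white jar, 68 mm across, 85 mm high; origin at the centre of its underside.
- stain_can: Bystander: amber can, 60 mm across, 80 mm high; origin at the centre of its underside.
- brush_cup: Bystander: blue cup, 72 mm across, 90 mm high; origin at the centre of its underside.
- brush: Bystander: flat brush lying on the bench, 180 mm long along its x, origin under it.
- driver: Bystander: screwdriver lying on the bench, 190 mm long along its x, origin under it.
- sand_block: Bystander: cork sanding block 100 x 55 x 28 mm; origin at the centre of its underside.
- bridge_blank: Bystander: dark wood strip 170 x 30 x 14 mm; origin at the centre of its underside.
There are look-alikes about, which are no part of the job. Leave any green or pink look-alike of the part that bears cover_home alone.

How it is judged:
By the outcome, as a careful person would: the job done as asked, in the order asked, and still so for the second after the job is handed in, with the robot touching nothing.
It also fails if it takes over 69 s, if anything falls off the work surface, if the arm or the gripper's body presses on something with over 40 N, if the wrist force passes 120 N, or if a joint passes its speed limit or range.

## Working session

There is one attempt and no reset: what is moved stays moved. The work goes in short steps, Python scripts to look and compute and a tool call to move; the robot and the scene stay as the last step left them, time stands still between calls to the robot, and variables do not carry over. Pictures are saved under pics/ and viewed, and the job is handed in when it is done.

Besides the shell and the picture viewer there is one more tool, called after ">>>" in YAML: its name, and indented under it one key for each argument. arm_command: Moves the arm, as the interface text tells. Its arguments: {"type":"object","properties":{"moves":{"type":"array"}},"required":["moves"]}

```bash
ls; mkdir -p pics
python3 - <<'E'
from workcell import bot
import cv2
for n in ["scene","side","wrist"]:
    o=bot.get_obs()
    im=bot.camera(n); cv2.imwrite(f"pics/{n}0.png",im[:,:,::-1])
    c=bot.get_calibration(n); print(n,c)
print(o)
E
```

```text
pics
scene {'mtx': array([[463.5148882 ,   0.        , 322.80636122],
       [  0.        , 463.5148882 , 239.40731157],
       [  0.        ,   0.        ,   1.        ]]), 'world_from_camera': array([[-0.24891393, -0.69810928,  0.67133098,  1.35060804],
       [ 0.96838203, -0.19132424,  0.1600977 ,  0.11678025],
       [ 0.0166762 ,  0.68995541,  0.72365975,  0.94157544],
       [ 0.        ,  0.        ,  0.        ,  1.        ]])}
side {'mtx': array([[560.48802339,   0.        , 328.44007566],
       [  0.        , 560.48802339, 240.24958162],
       [  0.        ,   0.        ,   1.        ]]), 'world_from_camera': array([[-0.94335722,  0.18607592, -0.27468691,  0.18577106],
       [-0.33169515, -0.54752848,  0.76823882,  1.10503784],
       [-0.00744816,  0.81583596,  0.57823543,  0.98989769],
       [ 0.        ,  0.        ,  0.        ,  1.        ]])}
wrist {'mtx': array([[393.8884788 ,   0.        , 313.83361486],
       [  0.        , 393.8884788 , 238.22634728],
       [  0.        ,   0.        ,   1.        ]]), 'mount': array([[-6.88003157e-04,  2.62123994e-01, -9.6
[... 288 characters left out ...]
+00]])}
{'clock': 0.1, 'joint_pos': array([-2.03859994e-05,  2.41346557e-01,  3.86695916e-03,  1.33519627e+00,
        2.45068500e-05,  1.57080153e+00]), 'joint_vel': array([ 0.000928  , -0.00220458,  0.00412216, -0.00150504, -0.00011895,
       -0.00057185]), 'tau': array([-3.57412864e-04, -3.73140085e+01,  2.53010201e+01,  1.07858295e-02,
        2.43542411e-05, -2.54672034e-05]), 'eef_pos': array([ 4.99765510e-01, -6.99987820e-06,  4.03900271e-01]), 'tool_rot': array([ 1.77248942e-05,  7.07770988e-01, -3.85852850e-07,  7.06441949e-01]), 'ft_force': array([ 0.52704632,  0.50567407, -0.29681572]), 'ft_torque': array([-0.01653725, -0.00716633, -0.0599669 ]), 'grip_width': 0.0855790697562013}
```

View pics/scene0.png

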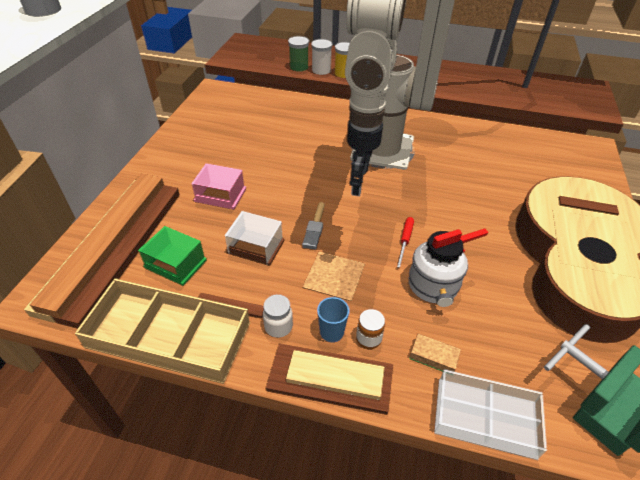

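View pics/side0.png

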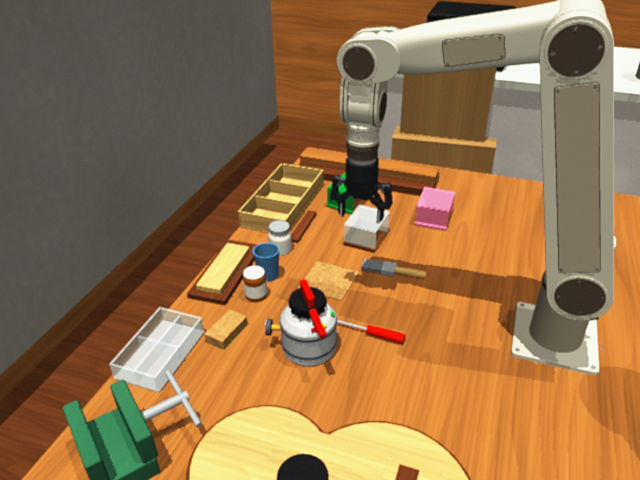

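View pics/wrist0.png

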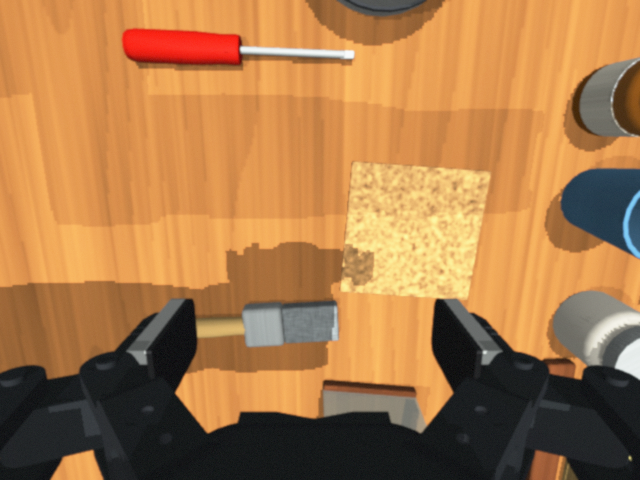

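The views show the tank with its black cap and red lever at scene (445,260), the cork pad at (335,275), the clear cover at (255,237), and the pink and green decoys at (218,186) and (172,255). I'll zoom in and set up the helpers.

```bash
cat > h.py <<'E'
import numpy as np, cv2
from scipy.spatial.transform import Rotation as R
from workcell import bot
def wfc(name,obs=None):
    c=bot.get_calibration(name)
    if name!="wrist": return c["mtx"],c["world_from_camera"]
    T=np.eye(4);T[:3,:3]=R.from_quat(obs["tool_rot"]).as_matrix();T[:3,3]=obs["eef_pos"]
    return c["mtx"],T@c["mount"]
def ray(name,uv,obs=None):
    K,T=wfc(name,obs); u,v=uv
    d=np.array([(u-K[0,2])/K[0,0],-(v-K[1,2])/K[1,1],-1.])
    d=T[:3,:3]@d
    return T[:3,3],d/np.linalg.norm(d)
def onz(name,uv,z,obs=None):
    o,d=ray(name,uv,obs); return o+d*(z-o[2])/d[2]
def proj(name,P,obs=None):
    K,T=wfc(name,obs); p=np.linalg.inv(T)@np.append(P,1)
    return np.array([K[0,2]+K[0,0]*p[0]/-p[2],K[1,2]+K[1,1]*p[1]/p[2]])
def tri(rs):
    A=0;b=0
    for o,d in rs:
        M=np.eye(3)-np.outer(d,d);A=A+M;b=b+M@o
    return np.linalg.solve(A,b)
def zoom(im,x0,y0,x1,y1,f,fn):
    cv2.imwrite(fn,cv2.resize(im[y0:y1,x0:x1],None,fx=f,fy=f,interpolation=cv2.INTER_CUBIC))
E
python3 - <<'E'
from h import *
a=cv2.imread("pics/scene0.png");b=cv2.imread("pics/side0.png")
zoom(a,380,200,520,320,5,"pics/z1.png")
zoom(b,250,270,370,370,6,"pics/z2.png")
zoom(a,210,195,300,275,7,"pics/z3.png")
zoom(b,330,190,400,255,8,"pics/z4.png")
E
```

```text
(no output)
```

View pics/z1.png

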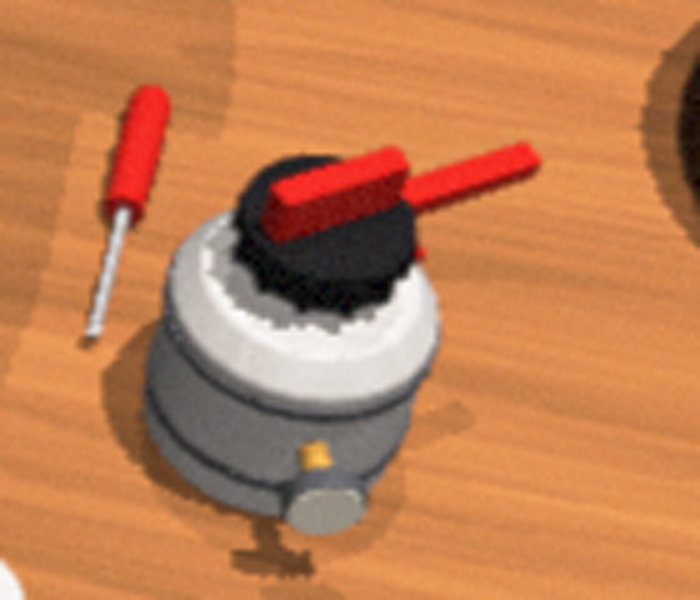

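View pics/z2.png

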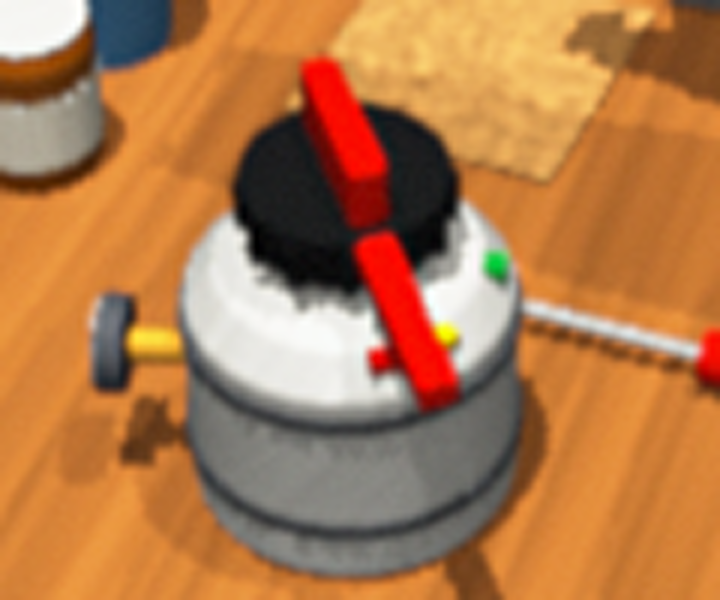

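View pics/z3.png

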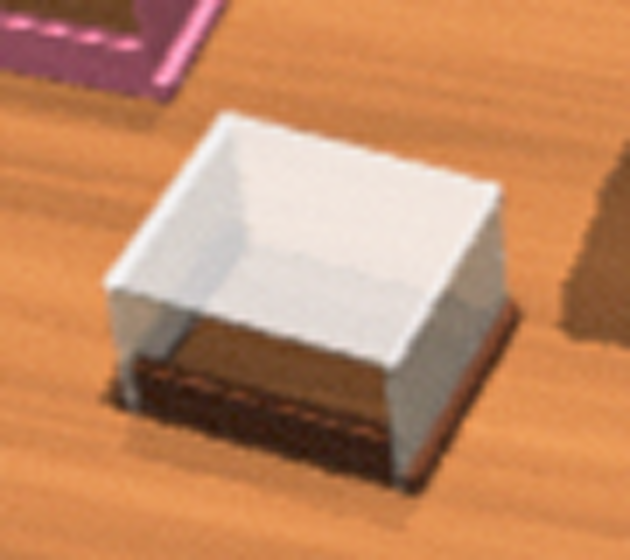

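View pics/z4.png

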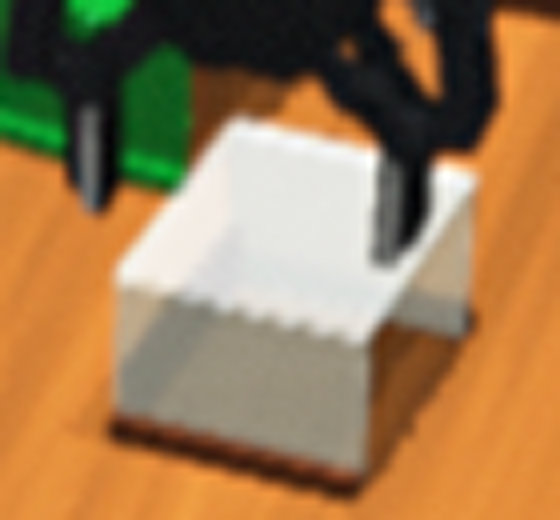

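Run:
```python
from h import *
np.set_printoptions(precision=4,suppress=True)
o=bot.get_obs()
# cover top corners (roof top ~ .072)
for n,ps in {"scene":[(242.6,211.5),(281,222),(266.5,247),(225.5,235.5)],"side":[(389.5,212.5),(359.5,205.5),(344.7,224.5),(376,232)]}.items():
    print(n,[onz(n,p,.073)[:2] for p in ps])
# pad corners in wrist view
print("pad",[onz("wrist",p,.004,o)[:2] for p in [(352,162),(490,172),(468,299),(341,292)]])
# cap bar top in scene / side
s=lambda x,y:(380+x/5,200+y/5); d=lambda x,y:(250+x/6,270+y/6)
for z,nm,A,B in [(.185,"bar",[s(280,195),s(395,157)],[d(320,65),d(370,170)]),(.149+.007,"lever",[s(528,150)],[d(433,385)])]:
    print(nm,[onz("scene",p,z)[:2] for p in A],[onz("side",p,z)[:2] for p in B])
for i in (0,1): pass
print(tri([ray("scene",s(337,176)),ray("side",d(345,117))]))
print("gauge",tri([ray("scene",s(325,508)),ray("side",d(108,340))]))
```

```text
scene [array([ 0.5007, -0.3133]), array([ 0.512 , -0.1995]), array([ 0.6085, -0.2068]), array([ 0.5981, -0.3227])]
side [array([ 0.4941, -0.3103]), array([ 0.592 , -0.3197]), array([ 0.6026, -0.2042]), array([ 0.505 , -0.1962])]
pad [array([0.5343, 0.039 ]), array([0.6624, 0.0299]), array([ 0.6551, -0.0974]), array([ 0.5266, -0.0898])]
bar [array([0.5796, 0.197 ]), array([0.5408, 0.2464])] [array([0.5692, 0.2031]), array([0.5303, 0.2527])]
lever [array([0.4879, 0.3134])] [array([0.4821, 0.3202])]
[0.5527 0.2218 0.1784]
gauge [0.6479 0.2472 0.0569]
```

>>> arm_command:
  moves: [0, -0.035, -0.015, 0, 0, 0, -1, 0, -0.035, -0.015, 0, 0, 0, -1, 0, -0.035, -0.015, 0, 0, 0, -1, 0, -0.035, -0.015, 0, 0, 0, -1, 0, -0.035, -0.015, 0, 0, 0, -1]

```text
clock: 0.57
eef_pos: [0.426, -0.1744, 0.4014]
tool_rot: [-0.005, 0.708, 0.007, 0.706]
ft_force: [0.8, -1.0, -0.1]
grip_width: 0.0854
```

Run:
```python
from h import *
o=bot.get_obs();print(o["clock"],o["eef_pos"],R.from_quat(o["tool_rot"]).as_matrix().round(3).tolist(),abs(o["joint_vel"]).max())
im=bot.camera("wrist");cv2.imwrite("pics/w1.png",im[:,:,::-1])
```

```text
0.5667 [ 0.42602912 -0.17437718  0.40140414] [[-0.003, -0.018, 1.0], [0.003, 1.0, 0.018], [-1.0, 0.003, -0.003]] 1.0293603481152893
```

View pics/w1.png

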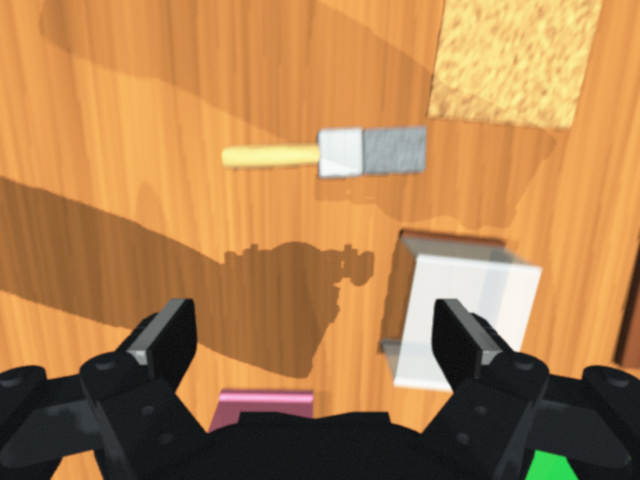

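The wrist picture shows the cover's open mouth at (400,290), facing the robot (-x), with the roof at (465,320). So the lever will point at the robot and the cap's yaw at home is about -0.095. Next, a look from above the tank.

>>> arm_command:
  moves: [-0.005, 0.04, 0.013, 0, 0, 0, -1, -0.005, 0.04, 0.013, 0, 0, 0, -1, -0.005, 0.04, 0.013, 0, 0, 0, -1, -0.005, 0.04, 0.013, 0, 0, 0, -1, -0.005, 0.04, 0.013, 0, 0, 0, -1, -0.005, 0.04, 0.013, 0, 0, 0, -1, -0.005, 0.04, 0.013, 0, 0, 0, -1, -0.005, 0.04, 0.013, 0, 0, 0, -1, -0.005, 0.04, 0.013, 0, 0, 0, -1, 0, 0, 0, -0.1, 0, 0, -1, 0, 0, 0, -0.1, 0, 0, -1, 0, 0, 0, -0.1, 0, 0, -1, 0, 0, 0, -0.1, 0, 0, -1, 0, 0, 0, -0.1, 0, 0, -1, 0, 0, 0, -0.1, 0, 0, -1, 0, 0, 0, 0, 0, 0, -1, 0, 0, 0, 0, 0, 0, -1]

```text
clock: 2.03
eef_pos: [0.5421, 0.1841, 0.4354]
tool_rot: [-0.214, 0.681, 0.215, 0.667]
ft_force: [0.2, 0.4, 0.2]
grip_width: 0.0853
```

Run:
```python
from h import *
o=bot.get_obs();print(o["clock"],o["eef_pos"],R.from_quat(o["tool_rot"]).as_matrix().round(3).tolist(),o["joint_pos"].round(3),o["joint_vel"].round(3))
import pickle;pickle.dump(o,open("w2.pkl","wb"))
im=bot.camera("wrist");cv2.imwrite("pics/w2.png",im[:,:,::-1])
```

```text
2.0333 [0.54210535 0.1841354  0.43535183] [[-0.019, -0.578, 0.816], [-0.005, 0.816, 0.578], [-1.0, 0.007, -0.018]] [0.327 0.388 0.29  1.492 0.002 1.281] [ 0.005  0.007 -0.004 -0.001  0.    -0.011]
```

View pics/w2.png

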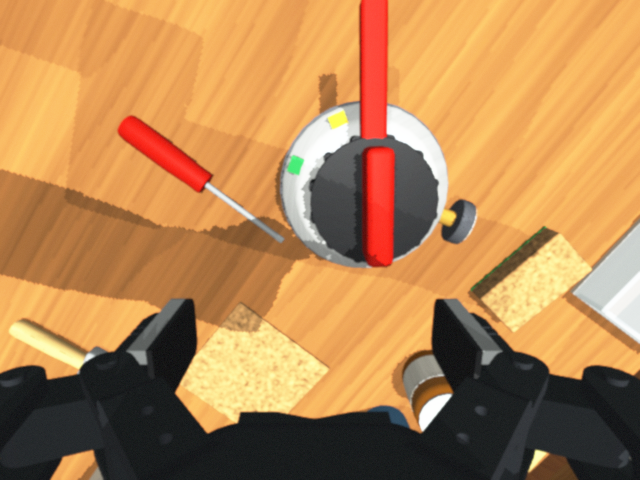

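The cap sits at (375,200). The lever runs up the image, and the green and yellow marks and the gauge at (458,222) are visible. Next step is measuring the bar and gauge.

Run:
```python
from h import *
import pickle;o=pickle.load(open("w2.pkl","rb"))
im=cv2.imread("pics/w2.png");hsv=cv2.cvtColor(im,cv2.COLOR_BGR2HSV)
zoom(im,260,0,500,280,2.1,"pics/z5.png")
red=((hsv[...,0]<8)|(hsv[...,0]>172))&(hsv[...,1]>170)&(hsv[...,2]>150)
n,l,s,c=cv2.connectedComponentsWithStats(red.astype(np.uint8))
for i in range(1,n):
    if s[i,4]>100:
        P=np.argwhere(l==i)[:,::-1].astype(np.float32);print(s[i],c[i],cv2.minAreaRect(P), im[l==i].mean(0))
# marks & gauge
for nm,m in {"y":(hsv[...,0]>22)&(hsv[...,0]<35)&(hsv[...,1]>200)&(hsv[...,2]>200),"g":(hsv[...,0]>45)&(hsv[...,0]<75)&(hsv[...,1]>150)}.items():
    n,l,s,c=cv2.connectedComponentsWithStats(m.astype(np.uint8))
    for i in range(1,n):
        if s[i,4]>60: print(nm,s[i],c[i],onz("wrist",c[i],.12,o))
print("gauge",onz("wrist",(459,222),.057,o))
```

```text
[ 360    0   28  139 3661] [373.37694619  67.02349085] ((373.4999694824219, 68.99998474121094), (26.999996185302734, 137.99996948242188), 0.0) [ 51.75279978  66.11062551 248.69298006]
[ 118  116   93   76 2513] [162.69399125 152.24035018] ((163.15463256835938, 152.38006591796875), (103.91873168945312, 25.58991813659668), 36.25383758544922) [ 28.844807    42.18583366 236.92479109]
[ 366  147   29  120 3135] [380.01371611 205.13716108] ((380.0, 206.5), (119.0, 28.0), 90.0) [ 37.05614035  49.86028708 242.10590112]
g [288 157  15  17 160] [294.96875 164.8125 ] [0.50018665 0.21009802 0.12      ]
gauge [0.64826933 0.24766578 0.057     ]
```

View pics/z5.png

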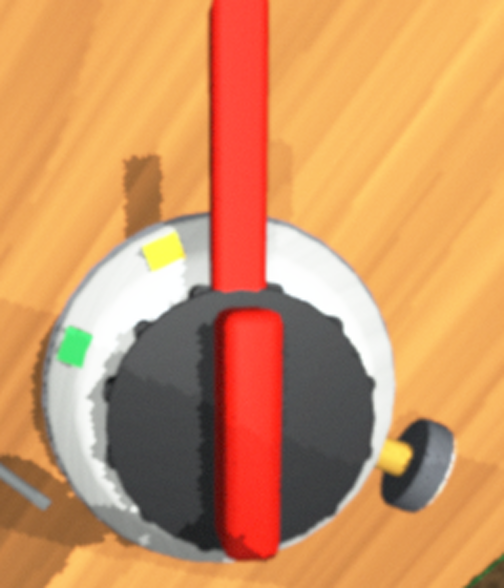

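Run:
```python
from h import *
np.set_printoptions(precision=4,suppress=True)
import pickle;o=pickle.load(open("w2.pkl","rb"))
f=lambda u,v,z=.185:onz("wrist",(u,v),z,o)
a=f(380,147);print(a,[ (v,np.linalg.norm(f(380,v)-a).round(4)) for v in (255,258,262,266)])
print("width",np.linalg.norm(f(366,180)-f(394,180)))
# bar/lever yaw: 
for y in (0,60,130,150,200,250):
    im=cv2.imread("pics/w2.png").astype(int);row=im[y];m=np.where((row[355:405,2]>150)&(row[355:405,1]<110))[0]+355;print(y,m.min(),m.max())
p,q=f(369,148),f(369.5,255)
l0,l1=f(373.5,5,.156),f(373.5,125,.156);d=l1-l0;print("lever yaw",np.arctan2(d[1],d[0]),l0,l1)
# disc rim centre at z=.156, radius ~.041
for z,pts in ((.156,[(311,200),(440,200),(375,136)]),):
    print([f(*t,z) for t in pts])
```

```text
[0.5329 0.251  0.185 ] [(255, np.float64(0.0612)), (258, np.float64(0.063)), (262, np.float64(0.0654)), (266, np.float64(0.0679))]
width 0.015427329704120484
0 361 387
60 359 387
130 360 385
150 368 393
200 367 393
250 367 392
lever yaw -0.9149789516141185 [0.4861 0.3121 0.156 ] [0.5257 0.2607 0.156 ]
[array([0.5214, 0.2014, 0.156 ]), array([0.5877, 0.2488, 0.156 ]), array([0.5304, 0.2561, 0.156 ])]
```

Run:
```python
from h import *
np.set_printoptions(precision=4,suppress=True)
import pickle;o=pickle.load(open("w2.pkl","rb"))
f=lambda u,v,z=.185:onz("wrist",(u,v),z,o)
for A,B,z in [((380.5,150),(379.5,250),.185),((374,0),(372.5,130),.156)]:
    d=f(*B,z)-f(*A,z);print("yaw",np.arctan2(d[1],d[0]))
c=np.array([.5535,.2228])
g=np.array([.6481,.2475])-c;print("tank yaw gauge",np.arctan2(g[1],g[0]))
for nm,uv in (("green",(295,165)),("yellow",(338,119))):
    for z in (.119,.115):
        e=f(*uv,z)[:2]-c;print(nm,np.arctan2(e[1],e[0])-np.pi,np.linalg.norm(e))
M=R.from_quat(o["tool_rot"]).as_matrix()
print("delta tool", M.T@(np.array([.5535,.2228,.333])-o["eef_pos"]))
ga=M@[.155,0,0]+o["eef_pos"];print(ga, "jaw yaw",np.arctan2(M[1,2],M[0,2]))
```

```text
yaw -0.9206593906259262
yaw -0.9275505445579844
tank yaw gauge 0.2553975369169824
green -6.045495261609827 0.054768937107683636
green -6.038672017253829 0.05489684612104316
yellow -0.5736095168478865 0.05572148453656606
yellow -0.5773261455287741 0.05579004547364215
delta tool [0.1019 0.0242 0.0335]
[0.5392 0.1834 0.2804] jaw yaw 0.6169663291620124
```

```bash
cat >> h.py <<'E'
def goto(pos,psi):
    """delta to tool straight down with jaw yaw psi"""
    o=bot.get_obs();M=R.from_quat(o["tool_rot"]).as_matrix()
    x=np.array([0,0,-1.]);z=np.array([np.cos(psi),np.sin(psi),0]);T=np.c_[x,np.cross(z,x),z]
    dr=R.from_matrix(M.T@T).as_rotvec()
    print("t",round(o["clock"],2),"pos",o["eef_pos"].round(4),"jaw",np.arctan2(M[1,2],M[0,2]).round(4),"tilt",M[:2,0].round(4),"w",o["grip_width"].round(4))
    print("F",o["ft_force"].round(2),"T",o["ft_torque"].round(3),"q",o["joint_pos"].round(2))
    print("shift",(M.T@(np.array(pos)-o["eef_pos"])).round(4),"shift after turn",(T.T@(np.array(pos)-o["eef_pos"])).round(4),"turn",dr.round(4))
E
python3 -c "
from h import *
goto([.5535,.2228,.36],.646)"
```

```text
Traceback (most recent call last):
  File "h.py", line 31, in goto
    print("t",round(o["clock"],2),"pos",o["eef_pos"].round(4),"jaw",np.arctan2(M[1,2],M[0,2]).round(4),"tilt",M[:2,0].round(4),"w",o["grip_width"].round(4))
                                                                                                                                   ^^^^^^^^^^^^^^^^^^^^^
AttributeError: 'float' object has no attribute 'round'
```

```bash
sed -i 's/o\["grip_width"\].round(4)/round(o["grip_width"],4)/' h.py
python3 -c "
from h import *
goto([.5535,.2228,.36],.646)"
```

```text
t 2.08 pos [0.5421 0.1841 0.4353] jaw 0.6171 tilt [-0.019  -0.0049] w 0.0854
F [0.76 0.07 0.37] T [ 0.034 -0.002  0.006] q [0.33 0.39 0.29 1.49 0.   1.28]
shift [0.0749 0.0244 0.0331] shift after turn [0.0753 0.024  0.0324] turn [-0.029  -0.0182 -0.0073]
```

>>> arm_command:
  moves: [0, 0, 0, -0.029, -0.018, -0.007, -1, 0.008, 0.008, 0.011, 0, 0, 0, -1, 0.008, 0.008, 0.011, 0, 0, 0, -1, 0.017, 0.008, 0.01, 0, 0, 0, -1, 0.02, 0, 0, 0, 0, 0, -1, 0.02, 0, 0, 0, 0, 0, -1, 0, 0, 0, 0, 0, 0, -1]

```text
clock: 2.67
eef_pos: [0.555, 0.2287, 0.3576]
tool_rot: [-0.22, 0.671, 0.221, 0.672]
ft_force: [-1.0, -0.1, -1.0]
grip_width: 0.0857
```

```bash
python3 -c "
from h import *
goto([.5535,.2228,.333],.646)"
```

```text
t 2.67 pos [0.555  0.2287 0.3576] jaw 0.6354 tilt [0.0011 0.002 ] w 0.0857
F [-0.97 -0.11 -0.99] T [-0.091  0.071  0.017] q [0.39 0.46 0.2  1.31 0.   1.33]
shift [ 0.0246 -0.0039 -0.0048] shift after turn [ 0.0246 -0.0039 -0.0048] turn [-0.0106  0.0021 -0.001 ]
```

>>> arm_command:
  moves: [0, -0.004, -0.005, -0.01, 0.002, -0.001, -1, 0, 0, 0, 0, 0, 0, -1, 0, 0, 0, 0, 0, 0, -1]

```text
clock: 2.92
eef_pos: [0.5532, 0.2239, 0.3564]
tool_rot: [-0.225, 0.672, 0.224, 0.669]
ft_force: [-0.1, 0.3, -0.0]
grip_width: 0.0854
```

Run:
```python
from h import *
goto([.5535,.2228,.333],.646)
o=bot.get_obs();import pickle;pickle.dump(o,open("w3.pkl","wb"))
im=bot.camera("wrist");cv2.imwrite("pics/w3.png",im[:,:,::-1])
for P in ([.5535,.2228,.185],):
    print(proj("wrist",P,o))
```

```text
t 2.92 pos [0.5532 0.2239 0.3564] jaw 0.6463 tilt [-0.0035 -0.0013] w 0.0854
F [-0.12  0.31 -0.02] T [-0.018 -0.045  0.066] q [0.38 0.46 0.19 1.31 0.   1.31]
shift [ 0.0234 -0.0011 -0.0004] shift after turn [ 0.0234 -0.0011 -0.0004] turn [ 0.0003 -0.0036 -0.001 ]
[314.72124633 312.13805078]
```

View pics/w3.png

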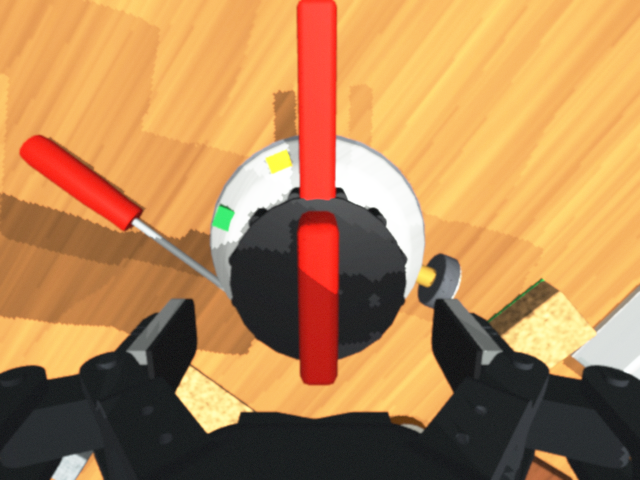

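Run:
```python
from h import *
import pickle;o=pickle.load(open("w3.pkl","rb"))
a,b=onz("wrist",(318,212),.185,o),onz("wrist",(319,383),.185,o)
M=R.from_quat(o["tool_rot"]).as_matrix()
print(a,b,(a+b)/2,np.linalg.norm(a-b),np.arctan2(*(b-a)[1::-1]))
c=(a+b)/2;c[2]=.333;print(M.T@(c-o["eef_pos"]))
# disc rim
print((onz("wrist",(230,285),.156,o)+onz("wrist",(407,285),.156,o))/2)
```

```text
[0.53063707 0.25502541 0.185     ] [0.57394489 0.19863947 0.185     ] [0.55229098 0.22683244 0.185     ] 0.07109811506579934 -0.9158362153912523
[0.02339747 0.00283485 0.0010969 ]
[0.55512319 0.22349156 0.156     ]
```

>>> arm_command:
  moves: [0.012, 0, 0.001, 0, -0.003, -0.001, -1, 0.012, 0, 0, 0, 0, 0, -1, 0, 0, 0, 0, 0, 0, -1, 0, 0, 0, 0, 0, 0, -1]

```text
clock: 3.3
eef_pos: [0.5558, 0.2244, 0.338]
tool_rot: [-0.224, 0.667, 0.224, 0.674]
ft_force: [0.1, 0.4, 0.2]
grip_width: 0.0854
```

Run:
```python
from h import *
goto([.554,.2245,.333],.646)
for n in ("wrist",):
    im=bot.camera(n);cv2.imwrite(f"pics/{n}4.png",im[:,:,::-1])
```

```text
t 3.3 pos [0.5558 0.2244 0.338 ] jaw 0.6438 tilt [0.0098 0.0038] w 0.0854
F [0.09 0.42 0.17] T [ 0.054  0.039 -0.019] q [ 0.38  0.47  0.16  1.25 -0.    1.31]
shift [ 0.005   0.0011 -0.0014] shift after turn [ 0.005   0.0011 -0.0013] turn [-0.0022  0.0101  0.0029]
```

View pics/wrist4.png

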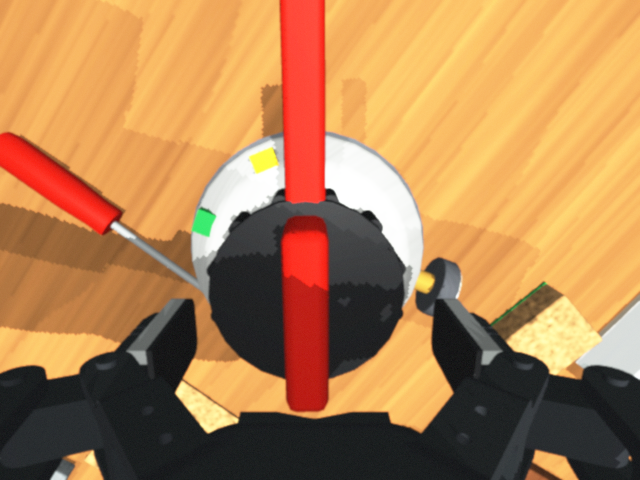

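>>> arm_command:
  moves: [0.002, 0.001, -0.0015, -0.002, 0.01, 0.003, -1, 0.002, 0, 0, 0, 0, 0, -1, 0, 0, 0, 0, 0, 0, -1]

```text
clock: 3.6
eef_pos: [0.5544, 0.2243, 0.3367]
tool_rot: [-0.224, 0.669, 0.224, 0.672]
ft_force: [-0.4, 0.1, -0.5]
grip_width: 0.0857
```

Run:
```python
from h import *
goto([.554,.2245,.333],.646)
```

```text
t 3.6 pos [0.5544 0.2243 0.3367] jaw 0.6454 tilt [0.003  0.0014] w 0.0857
F [-0.45  0.13 -0.46] T [0.005 0.071 0.009] q [0.38 0.47 0.15 1.25 0.   1.31]
shift [ 0.0037  0.0004 -0.0002] shift after turn [ 0.0037  0.0004 -0.0002] turn [-0.0006  0.0032  0.0007]
```

>>> arm_command:
  moves: [0.004, 0, 0, 0, 0.003, 0.001, -1, 0, 0, 0, 0, 0, 0, 0, 0, 0, 0, 0, 0, 0, 1, 0, 0, 0, 0, 0, 0, 1, 0, 0, 0, 0, 0, 0, 1, 0, 0, 0, 0, 0, 0, 1, 0, 0, 0, 0, 0, 0, 1]

```text
clock: 4.18
eef_pos: [0.5546, 0.2244, 0.3331]
tool_rot: [-0.224, 0.67, 0.224, 0.671]
ft_force: [-1.1, -0.1, 3.7]
grip_width: 0.0147
```

Run:
```python
from h import *
goto([.554,.2245,.333],.646)
```

```text
t 4.18 pos [0.5546 0.2244 0.3331] jaw 0.6454 tilt [0.0007 0.0006] w 0.0147
F [-1.06 -0.14  3.74] T [-0.046  0.125  0.004] q [0.38 0.47 0.15 1.25 0.   1.31]
shift [ 0.0001  0.0004 -0.0004] shift after turn [ 0.0001  0.0004 -0.0004] turn [-0.0006  0.0009 -0.0001]
```

>>> arm_command:
  moves: [-0.0005, 0, 0, -0.05, 0, 0, 1, 0, 0, 0, -0.06, 0, 0, 1, 0, 0, 0, -0.06, 0, 0, 1, 0, 0, 0, -0.06, 0, 0, 1]

```text
clock: 4.52
eef_pos: [0.5545, 0.2243, 0.3333]
tool_rot: [-0.303, 0.639, 0.303, 0.639]
ft_force: [0.2, 0.4, -0.7]
grip_width: 0.0151
```

Run:
```python
from h import *
goto([.5546,.2244,.333],1.03)
```

```text
t 4.52 pos [0.5545 0.2243 0.3333] jaw 0.8847 tilt [0.0003 0.0001] w 0.0151
F [ 0.24  0.41 -0.71] T [-0.004 -0.044 -0.018] q [ 0.38  0.47  0.15  1.25 -0.    1.07]
shift [0.0003 0.     0.0002] shift after turn [0.0003 0.     0.0002] turn [-0.1453  0.0003  0.0002]
```

>>> arm_command:
  moves: [0, 0, 0, -0.04, 0, 0, 1, 0, 0, 0, -0.03, 0, 0, 1, 0, 0, 0, -0.02, 0, 0, 1]

```text
clock: 4.77
eef_pos: [0.5547, 0.2243, 0.3332]
tool_rot: [-0.333, 0.623, 0.333, 0.624]
ft_force: [-0.4, -0.6, 0.9]
grip_width: 0.0151
```

Run:
```python
from h import *
goto([.5546,.2244,.333],1.03)
```

```text
t 4.77 pos [0.5547 0.2243 0.3332] jaw 0.9807 tilt [0.0008 0.0002] w 0.0151
F [-0.4  -0.57  0.85] T [ 0.089  0.061 -0.031] q [ 0.38  0.47  0.15  1.25 -0.    0.97]
shift [0.0002 0.0002 0.    ] shift after turn [0.0002 0.0002 0.    ] turn [-0.0493  0.0006  0.0006]
```

>>> arm_command:
  moves: [0, 0, 0, -0.02, 0, 0, 1, 0, 0, 0, -0.01, 0, 0, 1]

```text
clock: 4.93
eef_pos: [0.5546, 0.2242, 0.3333]
tool_rot: [-0.343, 0.618, 0.343, 0.619]
ft_force: [0.1, -0.4, -0.7]
grip_width: 0.0153
```

Run:
```python
from h import *
goto([.5546,.2244,.333],1.03)
```

```text
t 4.93 pos [0.5546 0.2242 0.3333] jaw 1.0116 tilt [0.0002 0.0004] w 0.0153
F [ 0.12 -0.43 -0.74] T [-0.022  0.063 -0.509] q [0.38 0.47 0.15 1.25 0.   0.94]
shift [0.0003 0.0001 0.0002] shift after turn [0.0003 0.0001 0.0002] turn [-0.0184  0.0005 -0.    ]
```

The torque jumped to -0.51 N m at jaw yaw 1.011, so the cap is at the first stop. I'll hold here for about 1.5 s so it can vent.

>>> arm_command:
  moves: [0, 0, 0, 0.003, 0, 0, 1, 0, 0, 0, 0, 0, 0, 1, 0, 0, 0, 0, 0, 0, 1, 0, 0, 0, 0, 0, 0, 1, 0, 0, 0, 0, 0, 0, 1, 0, 0, 0, 0, 0, 0, 1, 0, 0, 0, 0, 0, 0, 1, 0, 0, 0, 0, 0, 0, 1, 0, 0, 0, 0, 0, 0, 1, 0, 0, 0, 0, 0, 0, 1, 0, 0, 0, 0, 0, 0, 1, 0, 0, 0, 0, 0, 0, 1, 0, 0, 0, 0, 0, 0, 1, 0, 0, 0, 0, 0, 0, 1, 0, 0, 0, 0, 0, 0, 1, 0, 0, 0, 0, 0, 0, 1, 0, 0, 0, 0, 0, 0, 1, 0, 0, 0, 0, 0, 0, 1]

```text
clock: 6.43
eef_pos: [0.5546, 0.2242, 0.3333]
tool_rot: [-0.341, 0.619, 0.341, 0.62]
ft_force: [-0.0, -0.0, 0.8]
grip_width: 0.015
```

Run:
```python
from h import *
goto([.5546,.2244,.3255],1.81)
im=bot.camera("wrist");cv2.imwrite("pics/w5.png",im[:,:,::-1])
```

```text
t 6.43 pos [0.5546 0.2242 0.3333] jaw 1.0065 tilt [0.0001 0.0006] w 0.015
F [-0.03 -0.01  0.8 ] T [ 0.026  0.064 -0.313] q [0.38 0.47 0.15 1.25 0.   0.95]
shift [0.0078 0.0001 0.0002] shift after turn [ 0.0078 -0.0001  0.0002] turn [-8.035e-01  6.000e-04 -0.000e+00]
```

View pics/w5.png

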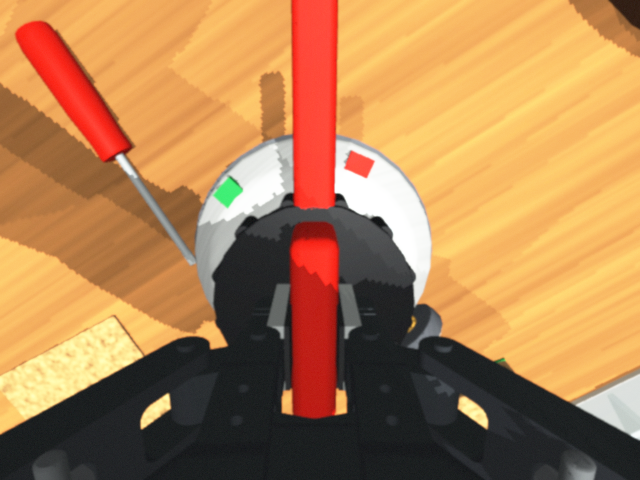

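The lever now covers the yellow mark at (315,150), red shows at (360,163) and green at (228,190), so it's at the first stop and vented. I'll back off a hair and press down.

>>> arm_command:
  moves: [0, 0, 0, 0.01, 0, 0, 1, 0.003, 0, 0, 0, 0, 0, 1, 0.003, 0, 0, 0, 0, 0, 1, 0.002, 0, 0, 0, 0, 0, 1]

```text
clock: 6.82
eef_pos: [0.5542, 0.2241, 0.3284]
tool_rot: [-0.338, 0.62, 0.338, 0.622]
ft_force: [-1.5, -0.3, 5.6]
grip_width: 0.0148
```

Run:
```python
from h import *
goto([.5546,.2244,.3257],1.765)
```

```text
t 6.82 pos [0.5542 0.2241 0.3284] jaw 0.9968 tilt [0.0026 0.0012] w 0.0148
F [-1.53 -0.29  5.64] T [-0.138  0.479 -0.   ] q [0.38 0.47 0.14 1.24 0.   0.96]
shift [ 0.0027 -0.0002  0.0005] shift after turn [ 0.0027 -0.0005  0.0002] turn [-0.7682  0.0018  0.0024]
```

>>> arm_command:
  moves: [0.002, 0, 0, 0, 0.002, 0.002, 1, 0.002, 0, 0, 0, 0, 0, 1, 0.001, 0, 0, 0, 0, 0, 1]

```text
clock: 7.07
eef_pos: [0.554, 0.224, 0.3271]
tool_rot: [-0.338, 0.619, 0.338, 0.622]
ft_force: [-3.7, -0.9, 6.3]
grip_width: 0.015
```

Run:
```python
from h import *
goto([.5546,.2244,.3257],1.765)
```

```text
t 7.07 pos [0.554  0.224  0.3271] jaw 0.9979 tilt [0.0038 0.0018] w 0.015
F [-3.74 -0.92  6.29] T [-0.208  0.629 -0.084] q [0.38 0.47 0.14 1.23 0.   0.96]
shift [ 0.0014 -0.0003  0.0007] shift after turn [ 0.0014 -0.0007  0.0003] turn [-0.7672  0.0025  0.0035]
```

>>> arm_command:
  moves: [0.004, -0.0006, 0.0003, 0, 0.003, 0.004, 1, 0.003, -0.0003, 0.0003, 0, 0, 0, 1]

```text
clock: 7.23
eef_pos: [0.5545, 0.2239, 0.3242]
tool_rot: [-0.338, 0.62, 0.339, 0.622]
ft_force: [-8.4, -2.5, 17.7]
grip_width: 0.0147
```

Run:
```python
from h import *
goto([.5546,.2244,.3257],1.765)
```

```text
t 7.23 pos [0.5545 0.2239 0.3242] jaw 0.9988 tilt [0.0014 0.0025] w 0.0147
F [-8.45 -2.49 17.65] T [-0.608  1.805 -0.035] q [0.38 0.48 0.13 1.23 0.   0.96]
shift [-0.0015  0.0002  0.0005] shift after turn [-0.0015 -0.0002  0.0005] turn [-0.7662  0.0028  0.001 ]
```

>>> arm_command:
  moves: [0.0005, 0, -0.0005, -0.07, 0.002, 0.001, 1, 0.001, 0, -0.0003, -0.08, 0, 0, 1]

```text
clock: 7.4
eef_pos: [0.5544, 0.2236, 0.3267]
tool_rot: [-0.386, 0.59, 0.386, 0.595]
ft_force: [-0.1, -0.2, 7.3]
grip_width: 0.0148
```

Run:
```python
from h import *
goto([.5544,.2242,.3257],1.765)
```

```text
t 7.4 pos [0.5544 0.2236 0.3267] jaw 1.1543 tilt [0.0053 0.0041] w 0.0148
F [-0.12 -0.17  7.25] T [-0.07   0.419 -0.003] q [0.38 0.47 0.14 1.23 0.   0.8 ]
shift [0.001  0.0003 0.0005] shift after turn [ 0.001  -0.0001  0.0006] turn [-0.6107  0.0048  0.0049]
```

>>> arm_command:
  moves: [0.0022, 0.0003, 0.0003, -0.08, 0.004, 0.004, 1, 0.0013, 0, 0, -0.08, 0, 0, 1]

```text
clock: 7.57
eef_pos: [0.5549, 0.2243, 0.3271]
tool_rot: [-0.435, 0.555, 0.434, 0.561]
ft_force: [-2.1, -1.0, 6.8]
grip_width: 0.0152
```

Run:
```python
from h import *
goto([.5544,.2242,.3257],1.765)
```

```text
t 7.57 pos [0.5549 0.2243 0.3271] jaw 1.3231 tilt [0.0065 0.0044] w 0.0152
F [-2.06 -1.01  6.8 ] T [-0.092  0.88  -0.073] q [0.38 0.47 0.14 1.23 0.   0.63]
shift [ 0.0014  0.0005 -0.0003] shift after turn [ 0.0014  0.0005 -0.    ] turn [-0.4419  0.0046  0.0065]
```

>>> arm_command:
  moves: [0.0022, 0.0003, -0.0003, -0.08, 0.004, 0.006, 1, 0.0015, 0, 0, -0.08, 0, 0.002, 1, 0.0015, 0, 0, -0.08, 0, 0.002, 1]

```text
clock: 7.82
eef_pos: [0.5549, 0.2246, 0.3271]
tool_rot: [-0.501, 0.496, 0.502, 0.5]
ft_force: [-1.3, -0.6, 6.8]
grip_width: 0.0152
```

Run:
```python
from h import *
goto([.5544,.2242,.3257],1.765)
```

```text
t 7.82 pos [0.5549 0.2246 0.3271] jaw 1.5768 tilt [0.0029 0.0051] w 0.0152
F [-1.35 -0.58  6.83] T [-0.326  0.744 -0.046] q [0.38 0.47 0.14 1.23 0.   0.38]
shift [ 0.0014  0.0005 -0.0004] shift after turn [ 0.0014  0.0006 -0.0003] turn [-0.1882  0.0048  0.0034]
```

>>> arm_command:
  moves: [0.0018, 0.0003, -0.0003, -0.07, 0.004, 0.003, 1, 0.0015, 0, 0, -0.06, 0, 0.001, 1, 0.001, 0, 0, -0.03, 0, 0, 1, 0.001, 0, 0, -0.01, 0, 0, 1]

```text
clock: 8.15
eef_pos: [0.5545, 0.2246, 0.3275]
tool_rot: [0.546, -0.448, -0.544, -0.453]
ft_force: [-1.9, -0.4, 5.7]
grip_width: 0.0149
```

Run:
```python
from h import *
goto([.5544,.2242,.3257],1.765)
im=bot.camera("wrist");cv2.imwrite("pics/w6.png",im[:,:,::-1])
```

```text
t 8.15 pos [0.5545 0.2246 0.3275] jaw 1.7597 tilt [0.0053 0.0036] w 0.0149
F [-1.93 -0.41  5.72] T [-0.233  0.602 -0.057] q [0.38 0.47 0.14 1.23 0.   0.2 ]
shift [ 0.0018  0.0002 -0.0004] shift after turn [ 0.0018  0.0002 -0.0004] turn [-0.0053  0.0025  0.0059]
```

View pics/w6.png

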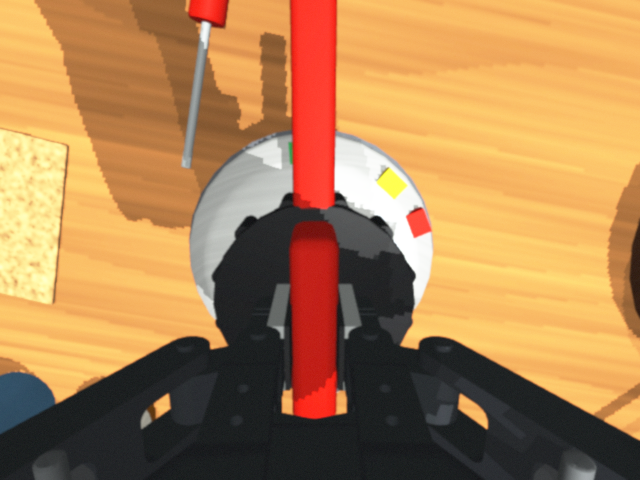

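The lever nearly covers green at (293,152), with red and yellow passed. I'll turn a touch more, ease the press, and lift.

>>> arm_command:
  moves: [0.0005, 0, 0, -0.025, 0.002, 0.005, 1, -0.003, 0, 0, 0, 0, 0, 1, -0.003, 0, 0, 0, 0, 0, 1]

```text
clock: 8.45
eef_pos: [0.5545, 0.2248, 0.3353]
tool_rot: [0.552, -0.442, -0.55, -0.445]
ft_force: [-0.3, 0.3, -3.1]
grip_width: 0.0147
```

Run:
```python
from h import *
goto([.5544,.2244,.34],1.785)
```

```text
t 8.45 pos [0.5545 0.2248 0.3353] jaw 1.7863 tilt [0.0039 0.0018] w 0.0147
F [-0.26  0.33 -3.15] T [-0.047  0.074  0.073] q [0.39 0.47 0.15 1.25 0.   0.17]
shift [-0.0047  0.0002 -0.0003] shift after turn [-0.0047  0.0002 -0.0003] turn [0.0013 0.0009 0.0042]
```

>>> arm_command:
  moves: [-0.004, 0, 0, 0, 0, 0.003, 1, -0.004, 0, 0, 0, 0, 0, 1, -0.004, 0, 0, 0, 0, 0, 1]

```text
clock: 8.7
eef_pos: [0.554, 0.2245, 0.3461]
tool_rot: [-0.55, 0.444, 0.551, 0.443]
ft_force: [-0.2, 0.3, -1.6]
grip_width: 0.0148
```

Run:
```python
from h import *
goto([.5544,.2244,.45],1.785)
```

```text
t 8.7 pos [0.554  0.2245 0.3461] jaw 1.7858 tilt [-0.0028 -0.0006] w 0.0148
F [-0.17  0.29 -1.62] T [-0.017 -0.019 -0.014] q [0.38 0.46 0.18 1.28 0.   0.17]
shift [-0.1039 -0.     -0.0002] shift after turn [-0.1039 -0.0003 -0.0002] turn [ 0.0008  0.     -0.0028]
```

>>> arm_command:
  moves: [-0.025, 0, 0, 0, 0, 0, 1, -0.035, 0, 0, 0, 0, 0, 1, -0.025, 0, 0, 0.08, 0, 0, 1, 0, 0, 0, 0.1, 0, 0, 1, 0, 0, 0, 0.1, 0, 0, 1, 0, -0.008, -0.03, 0.03, 0, 0, 1, 0, -0.009, -0.035, 0, 0, 0, 1, 0, -0.009, -0.035, 0, 0, 0, 1, 0, -0.009, -0.035, 0, 0, 0, 1, 0, -0.009, -0.035, 0, 0, 0, 1, 0, -0.009, -0.035, 0, 0, 0, 1, 0, -0.006, -0.02, 0, 0, 0, 1, 0, 0, 0, 0, 0, 0, 1]

```text
clock: 9.78
eef_pos: [0.5914, -0.0116, 0.4317]
tool_rot: [-0.472, 0.529, 0.475, 0.522]
ft_force: [-0.5, 0.4, -1.8]
grip_width: 0.0149
```

Run:
```python
from h import *
goto([.5945,-.027,.40],1.476)
for n in ("side","scene"):
  im=bot.camera(n);cv2.imwrite(f"pics/{n}7.png",im[:,:,::-1])
zoom(cv2.imread("pics/side7.png"),230,130,430,310,4,"pics/z7.png")
```

```text
t 9.78 pos [ 0.5914 -0.0116  0.4317] jaw 1.467 tilt [-0.0098 -0.003 ] w 0.0149
F [-0.5   0.44 -1.84] T [ 0.046 -0.001 -0.033] q [-0.02  0.42  0.34  1.49 -0.    0.08]
shift [ 0.0317 -0.005  -0.0148] shift after turn [ 0.0317 -0.0045 -0.015 ] turn [-0.0091 -0.0039 -0.0095]
```

View pics/z7.png

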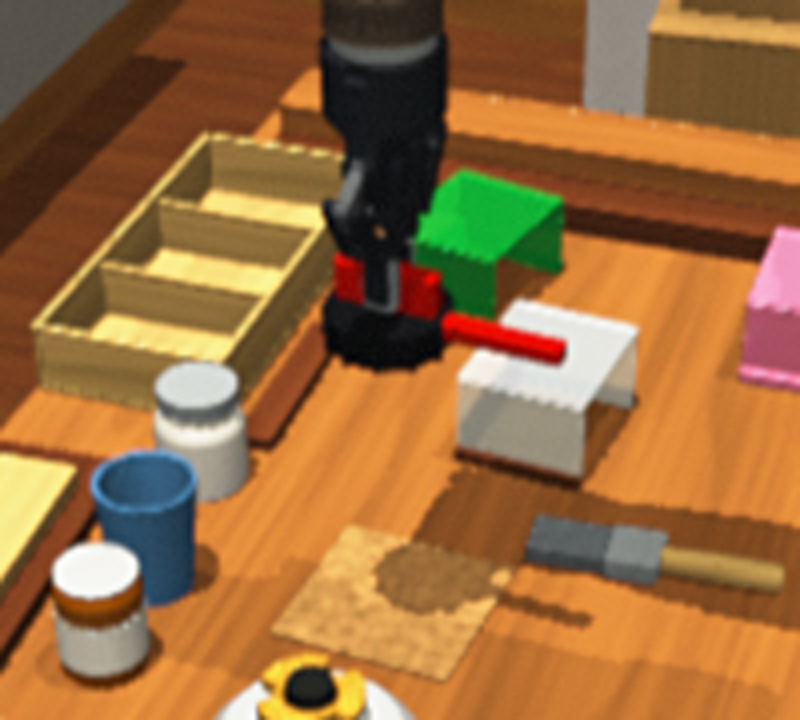

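View pics/scene7.png

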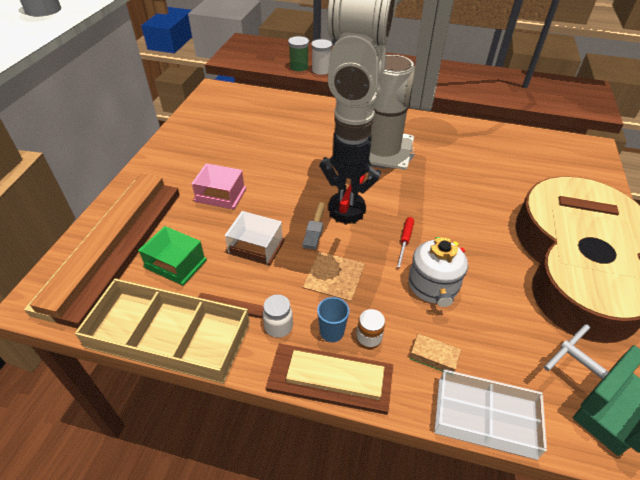

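The cap is off and upright in the gripper, and the tank's neck shows its spring. Now lowering towards the pad.

>>> arm_command:
  moves: [0, -0.0045, -0.015, -0.009, -0.004, -0.0095, 1, 0.03, 0, 0, 0, 0, 0, 1, 0.03, 0, 0, 0, 0, 0, 1, 0.03, 0, 0, 0, 0, 0, 1, 0.03, 0, 0, 0, 0, 0, 1, 0.03, 0, 0, 0, 0, 0, 1, 0.02, 0, 0, 0, 0, 0, 1, 0.005, 0, 0, 0, 0, 0, 1, 0, 0, 0, 0, 0, 0, 1]

```text
clock: 10.63
eef_pos: [0.5946, -0.0099, 0.2527]
tool_rot: [-0.48, 0.515, 0.482, 0.522]
ft_force: [0.2, -0.1, -1.8]
grip_width: 0.0147
```

Run:
```python
from h import *
goto([.5945,-.027,.207],1.476)
```

```text
t 10.63 pos [ 0.5946 -0.0099  0.2527] jaw 1.4967 tilt [0.0053 0.0084] w 0.0147
F [ 0.16 -0.14 -1.75] T [ 0.044 -0.004 -0.038] q [-0.02  0.53  0.02  1.06  0.01  0.06]
shift [ 0.0456 -0.0009 -0.0175] shift after turn [ 0.0457 -0.0015 -0.0171] turn [0.0207 0.0088 0.0046]
```

>>> arm_command:
  moves: [0, -0.001, -0.009, 0.02, 0.009, 0.005, 1, 0, 0, -0.008, 0, 0, 0, 1, 0.02, 0, 0, 0, 0, 0, 1, 0.01, 0, 0, 0, 0, 0, 1, 0, 0, 0, 0, 0, 0, 1]

```text
clock: 11.05
eef_pos: [0.5977, -0.0271, 0.2296]
tool_rot: [-0.48, 0.52, 0.473, 0.525]
ft_force: [-0.3, -1.0, -3.0]
grip_width: 0.015
```

Run:
```python
from h import *
goto([.5945,-.027,.207],1.476)
```

```text
t 11.05 pos [ 0.5977 -0.0271  0.2296] jaw 1.4779 tilt [ 0.0117 -0.0022] w 0.015
F [-0.31 -1.   -3.02] T [0.037 0.041 0.013] q [-0.04  0.55 -0.    1.   -0.    0.05]
shift [ 0.0226  0.0034 -0.0002] shift after turn [ 0.0226  0.0032 -0.0002] turn [ 0.0019 -0.001   0.0118]
```

>>> arm_command:
  moves: [0, 0.002, 0, 0.002, -0.001, 0.012, 1, 0.01, 0.001, 0, 0, 0, 0, 1, 0.006, 0, 0, 0, 0, 0, 1, 0, 0, 0, 0, 0, 0, 1]

```text
clock: 11.38
eef_pos: [0.5961, -0.028, 0.2167]
tool_rot: [-0.477, 0.522, 0.474, 0.525]
ft_force: [-0.5, -0.3, -2.1]
grip_width: 0.015
```

Run:
```python
from h import *
goto([.5945,-.027,.207],1.476)
```

```text
t 11.38 pos [ 0.5961 -0.028   0.2167] jaw 1.4741 tilt [ 0.0055 -0.0002] w 0.015
F [-0.45 -0.25 -2.05] T [-0.003 -0.007 -0.029] q [-0.05  0.57 -0.02  0.98  0.    0.05]
shift [0.0097 0.0017 0.0009] shift after turn [0.0097 0.0017 0.0009] turn [-0.0019  0.0003  0.0055]
```

>>> arm_command:
  moves: [0.004, 0.001, 0, -0.002, 0, 0.006, 1, 0.003, 0, 0, 0, 0, 0.001, 1, 0.002, 0, 0, 0, 0, 0.001, 1]

```text
clock: 11.63
eef_pos: [0.5953, -0.0279, 0.2077]
tool_rot: [-0.475, 0.523, 0.476, 0.523]
ft_force: [0.1, 0.9, -1.6]
grip_width: 0.0147
```

Run:
```python
from h import *
goto([.5945,-.027,.207],1.476)
```

```text
t 11.63 pos [ 0.5953 -0.0279  0.2077] jaw 1.4765 tilt [-0.0018  0.0006] w 0.0147
F [ 0.11  0.87 -1.59] T [ 0.021 -0.014 -0.015] q [-0.05  0.58 -0.02  0.97  0.    0.05]
shift [0.0007 0.0009 0.0008] shift after turn [0.0007 0.0009 0.0008] turn [ 0.0005  0.0004 -0.0019]
```

>>> arm_command:
  moves: [0.0015, 0, 0, 0, 0, -0.002, 1, 0.001, 0, 0, 0, 0, 0, 1]

```text
clock: 11.8
eef_pos: [0.595, -0.0279, 0.2073]
tool_rot: [-0.476, 0.523, 0.476, 0.523]
ft_force: [-1.5, -0.6, 2.4]
grip_width: 0.0149
```

Run:
```python
from h import *
goto([.5945,-.027,.207],1.476)
```

```text
t 11.8 pos [ 0.595  -0.0279  0.2073] jaw 1.4766 tilt [-0.      0.0002] w 0.0149
F [-1.51 -0.64  2.41] T [0.113 0.445 0.04 ] q [-0.05  0.58 -0.03  0.97  0.    0.05]
shift [0.0003 0.0006 0.0009] shift after turn [0.0003 0.0006 0.0009] turn [ 0.0006  0.0002 -0.0001]
```

Force reads +2.4 N, so the cap is standing on the pad. Opening, rising and checking.

>>> arm_command:
  moves: [0, 0, 0, 0, 0, 0, 0.5, 0, 0, 0, 0, 0, 0, -1, 0, 0, 0, 0, 0, 0, -1, 0, 0, 0, 0, 0, 0, -1, 0, 0, 0, 0, 0, 0, -1, 0, 0, 0, 0, 0, 0, -1, -0.02, 0, 0, 0, 0, 0, -1, -0.03, 0, 0, 0, 0, 0, -1, -0.03, 0, 0, 0, 0, 0, -1, -0.01, 0.02, 0, 0, 0, 0, -1, 0, 0.04, 0, 0, 0, 0, -1, 0, 0.03, 0, 0, 0, 0, -1, 0, 0.01, 0, 0, 0, 0, -1, 0, 0, 0, 0, 0, 0, -1]

```text
clock: 12.97
eef_pos: [0.4935, -0.0181, 0.3009]
tool_rot: [-0.477, 0.522, 0.475, 0.524]
ft_force: [0.1, 0.4, -0.3]
grip_width: 0.0854
```

Run:
```python
from h import *
goto([.4955,-.0185,.25],1.476)
import pickle
for n in ("wrist","side","scene"):
  if n=="wrist": pickle.dump(bot.get_obs(),open("w8.pkl","wb"))
  im=bot.camera(n);cv2.imwrite(f"pics/{n}8.png",im[:,:,::-1])
zoom(cv2.imread("pics/side8.png"),230,180,430,330,4,"pics/z8.png")
```

```text
t 12.97 pos [ 0.4935 -0.0181  0.3009] jaw 1.4769 tilt [0.0041 0.0002] w 0.0854
F [ 0.09  0.37 -0.32] T [-0.001  0.021  0.01 ] q [-0.04  0.3  -0.2   1.07  0.    0.06]
shift [ 0.0509 -0.0018 -0.0003] shift after turn [ 0.0509 -0.002  -0.0002] turn [0.0009 0.0005 0.004 ]
```

View pics/z8.png

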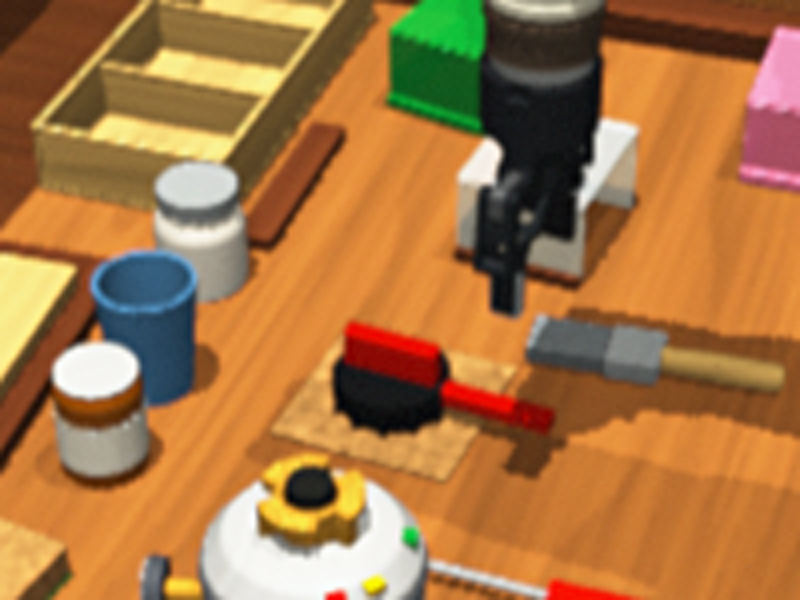

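View pics/wrist8.png

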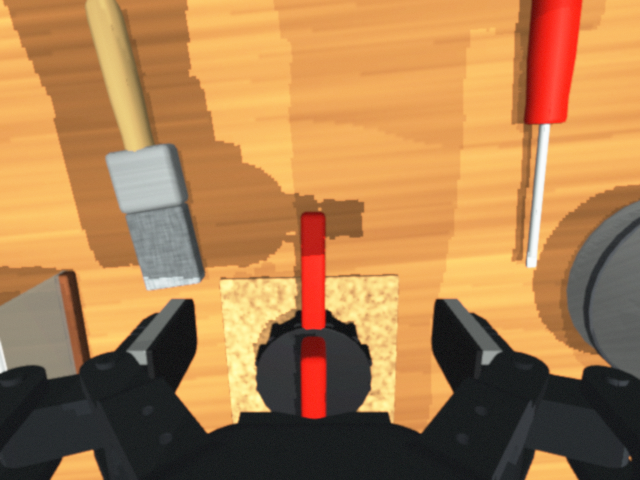

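The cap stands upright and let go on the cork. In the wrist view the lever runs up at column ~313 with its tip at row 212. The brush head's corner is at (205,280). I'll check that clearance.

Run:
```python
from h import *
np.set_printoptions(precision=4,suppress=True)
import pickle;o=pickle.load(open("w8.pkl","rb"))
f=lambda u,v,z:onz("wrist",(u,v),z,o)
print("lever tip",f(313,213,.030),"root",f(313,325,.030))
print("brush",[f(*p,.012) for p in ((205,278),(187,200),(145,290),(178,145),(88,0))])
print("padcorners",[f(*p,.004) for p in ((221,280),(397,275))])
print("proj tipL",f(196,300,.03))
s8=cv2.imread("pics/side8.png");
```

```text
lever tip [ 0.4771 -0.0169  0.03  ] root [ 0.5534 -0.0241  0.03  ]
brush [array([ 0.5197, -0.0965,  0.012 ]), array([ 0.4644, -0.0991,  0.012 ]), array([ 0.5247, -0.1399,  0.012 ]), array([ 0.429 , -0.0985,  0.012 ]), array([ 0.3434, -0.1351,  0.012 ])]
padcorners [array([ 0.5252, -0.0879,  0.004 ]), array([0.5333, 0.0383, 0.004 ])]
proj tipL [ 0.528  -0.0991  0.03  ]
```

>>> arm_command:
  moves: [0.02, -0.002, 0, 0.001, 0, 0.004, -1, 0.025, 0, 0, 0, 0, 0, -1, 0.025, 0, 0, 0, 0, 0, -1, 0.015, 0, 0, 0, 0, 0, -1, 0, 0, 0, 0, 0, 0, -1]

```text
clock: 13.53
eef_pos: [0.5078, -0.0191, 0.2143]
tool_rot: [-0.479, 0.519, 0.472, 0.527]
ft_force: [-1.3, 0.1, -0.5]
grip_width: 0.0855
```

Run:
```python
from h import *
goto([.495,-.0186,.183],1.476)
```

```text
t 13.53 pos [ 0.5078 -0.0191  0.2143] jaw 1.4753 tilt [ 0.015  -0.0002] w 0.0855
F [-1.29  0.1  -0.49] T [-0.025  0.054  0.02 ] q [-0.04  0.42 -0.28  0.86  0.    0.06]
shift [ 0.0311  0.0133 -0.0007] shift after turn [ 0.0313  0.0128 -0.0007] turn [-0.0008  0.0012  0.015 ]
```

>>> arm_command:
  moves: [0, 0.007, -0.001, -0.001, 0.001, 0.015, -1, 0, 0.006, 0, 0, 0, 0, -1, 0.008, 0.002, 0, 0, 0, 0.003, -1, 0.008, 0.002, 0, 0, 0, 0.003, -1, 0, 0, 0, 0, 0, 0, -1]

```text
clock: 13.95
eef_pos: [0.4926, -0.0188, 0.1983]
tool_rot: [-0.474, 0.524, 0.477, 0.522]
ft_force: [-0.4, 0.5, -0.6]
grip_width: 0.0854
```

Run:
```python
from h import *
goto([.495,-.0186,.183],1.476)
```

```text
t 13.95 pos [ 0.4926 -0.0188  0.1983] jaw 1.4761 tilt [-0.005   0.0008] w 0.0854
F [-0.36  0.48 -0.56] T [-0.042  0.043 -0.023] q [-0.04  0.42 -0.33  0.83  0.    0.06]
shift [ 0.0153 -0.0024  0.0004] shift after turn [ 0.0153 -0.0023  0.0004] turn [ 0.0001  0.0003 -0.0051]
```

>>> arm_command:
  moves: [0.007, -0.001, 0, 0, 0, -0.005, -1, 0.006, 0.001, 0, 0, 0, 0.002, -1, 0.004, 0.001, 0, 0, 0, 0.002, -1, 0, 0, 0, 0, 0, 0, -1]

```text
clock: 14.28
eef_pos: [0.4921, -0.0187, 0.1808]
tool_rot: [-0.476, 0.523, 0.476, 0.523]
ft_force: [0.4, -0.5, -0.5]
grip_width: 0.0852
```

Run:
```python
from h import *
goto([.495,-.0186,.183],1.476)
```

```text
t 14.28 pos [ 0.4921 -0.0187  0.1808] jaw 1.476 tilt [-0.0005  0.0005] w 0.0852
F [ 0.37 -0.49 -0.52] T [-0.016 -0.006  0.03 ] q [-0.04  0.45 -0.35  0.78  0.    0.06]
shift [-0.0022 -0.0028  0.0003] shift after turn [-0.0022 -0.0028  0.0003] turn [ 0.      0.0004 -0.0006]
```

>>> arm_command:
  moves: [-0.002, -0.003, 0, 0, 0, 0, -1, 0, 0, 0, 0, 0, 0, 0, 0, 0, 0, 0, 0, 0, 1, 0, 0, 0, 0, 0, 0, 1, 0, 0, 0, 0, 0, 0, 1, 0, 0, 0, 0, 0, 0, 1, 0, 0, 0, 0, 0, 0, 1]

```text
clock: 14.87
eef_pos: [0.4961, -0.019, 0.1836]
tool_rot: [-0.476, 0.523, 0.476, 0.523]
ft_force: [0.6, 0.7, 1.7]
grip_width: 0.0149
```

Run:
```python
from h import *
goto([.495,-.0186,.183],1.476)
```

```text
t 14.87 pos [ 0.4961 -0.019   0.1836] jaw 1.4762 tilt [0.0009 0.0005] w 0.0149
F [0.64 0.72 1.74] T [ 0.106 -0.014  0.018] q [-0.04  0.45 -0.34  0.79  0.    0.06]
shift [0.0006 0.0011 0.0003] shift after turn [0.0006 0.0011 0.0003] turn [0.0002 0.0006 0.0008]
```

>>> arm_command:
  moves: [-0.004, 0, 0, 0, 0, 0, 1, -0.006, 0, 0, 0, 0, 0, 1, -0.008, 0, 0, 0, 0, 0, 1, -0.008, 0, 0, 0, 0, 0, 1, -0.006, 0, 0, 0, 0, 0, 1, 0, 0, 0, 0, 0, 0, 1]

```text
clock: 15.37
eef_pos: [0.4945, -0.0189, 0.2177]
tool_rot: [-0.475, 0.524, 0.477, 0.522]
ft_force: [0.2, -0.3, -1.7]
grip_width: 0.0148
```

Run:
```python
from h import *
goto([.3087,-.236,.218],1.476)
for n in ("side",):
  im=bot.camera(n);cv2.imwrite(f"pics/{n}9.png",im[:,:,::-1])
zoom(cv2.imread("pics/side9.png"),230,180,430,330,4,"pics/z9.png")
```

```text
t 15.37 pos [ 0.4945 -0.0189  0.2177] jaw 1.4761 tilt [-0.0043  0.0008] w 0.0148
F [ 0.22 -0.34 -1.68] T [ 0.035  0.121 -0.032] q [-0.04  0.4  -0.3   0.87  0.    0.06]
shift [ 0.0003  0.1645 -0.2337] shift after turn [-0.0003  0.1645 -0.2337] turn [ 0.0001  0.0004 -0.0044]
```

View pics/z9.png

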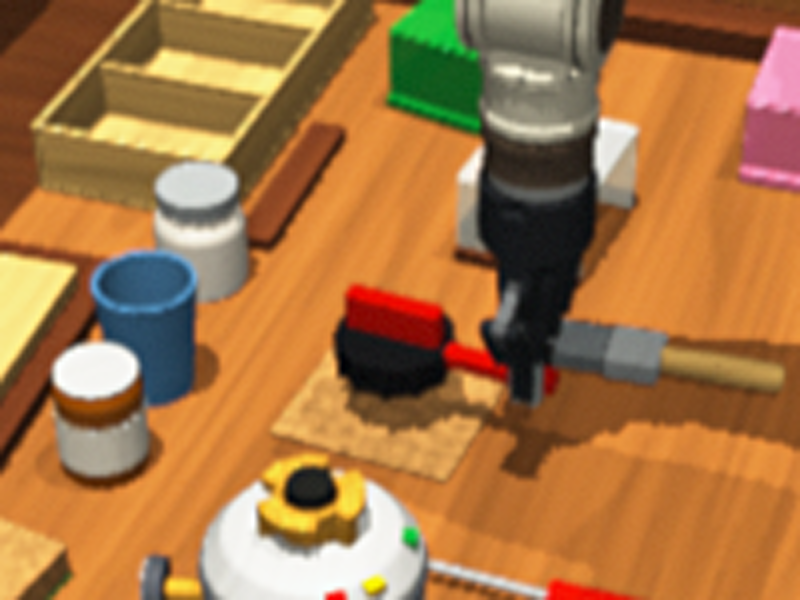

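Held by the lever, the cap is level and clear of the cork. I'll back it towards the robot, then across to the cover's mouth.

>>> arm_command:
  moves: [0, 0.01, 0, 0, 0, 0, 1, 0, 0.02, 0, 0, 0, 0, 1, 0, 0.03, 0, 0, 0, 0, 1, 0, 0.03, 0, 0, 0, 0, 1, 0, 0.03, 0, 0, 0, 0, 1, 0, 0.025, 0, 0, 0, 0, 1, 0, 0.01, 0, 0, 0, 0, 1, 0, 0, -0.015, 0, 0, 0, 1, 0, 0, -0.025, 0, 0, 0, 1, 0, 0, -0.03, 0, 0, 0, 1, 0, 0, -0.03, 0, 0, 0, 1, 0, 0, -0.03, 0, 0, 0, 1, 0, 0, -0.03, 0, 0, 0, 1, 0, 0, -0.02, 0, 0, 0, 1, 0, 0, -0.01, 0, 0, 0, 1, 0, 0, 0, 0, 0, 0, 1]

```text
clock: 16.75
eef_pos: [0.3139, -0.2008, 0.2175]
tool_rot: [-0.479, 0.522, 0.476, 0.522]
ft_force: [1.0, 0.8, -2.2]
grip_width: 0.0146
```

Run:
```python
from h import *
goto([.3087,-.236,.21],1.476)
```

```text
t 16.75 pos [ 0.3139 -0.2008  0.2175] jaw 1.4825 tilt [ 0.0028 -0.0028] w 0.0146
F [ 1.04  0.76 -2.24] T [0.023 0.224 0.002] q [-0.57  0.19 -0.61  0.76 -0.   -0.48]
shift [ 0.0075  0.0021 -0.0355] shift after turn [ 0.0075  0.0018 -0.0355] turn [ 0.0065 -0.0025  0.0031]
```

>>> arm_command:
  moves: [0, 0.002, -0.015, 0.006, -0.002, 0.003, 1, 0, 0, -0.015, 0, 0, 0, 1, 0, 0, -0.007, 0, 0, 0, 1, 0.008, 0, 0, 0, 0, 0, 1, 0.006, 0, 0, 0, 0, 0, 1, 0, 0, 0, 0, 0, 0, 1]

```text
clock: 17.25
eef_pos: [0.3078, -0.2367, 0.2021]
tool_rot: [-0.475, 0.523, 0.476, 0.523]
ft_force: [0.8, 0.3, -2.0]
grip_width: 0.0147
```

Run:
```python
from h import *
goto([.3087,-.236,.18],1.476)
import pickle
pickle.dump(bot.get_obs(),open("w10.pkl","wb"))
for n in ("wrist","side","scene"):
  im=bot.camera(n);cv2.imwrite(f"pics/{n}10.png",im[:,:,::-1])
zoom(cv2.imread("pics/side10.png"),310,150,450,260,5.5,"pics/z10.png")
zoom(cv2.imread("pics/scene10.png"),210,150,350,260,5.5,"pics/z11.png")
```

```text
t 17.25 pos [ 0.3078 -0.2367  0.2021] jaw 1.4762 tilt [-0.0001  0.0017] w 0.0147
F [ 0.76  0.27 -2.  ] T [0.049 0.209 0.038] q [-0.66  0.25 -0.59  0.73  0.   -0.56]
shift [ 0.0221 -0.0009  0.0008] shift after turn [ 0.0221 -0.0009  0.0008] turn [ 0.0002  0.0017 -0.0002]
```

View pics/z10.png

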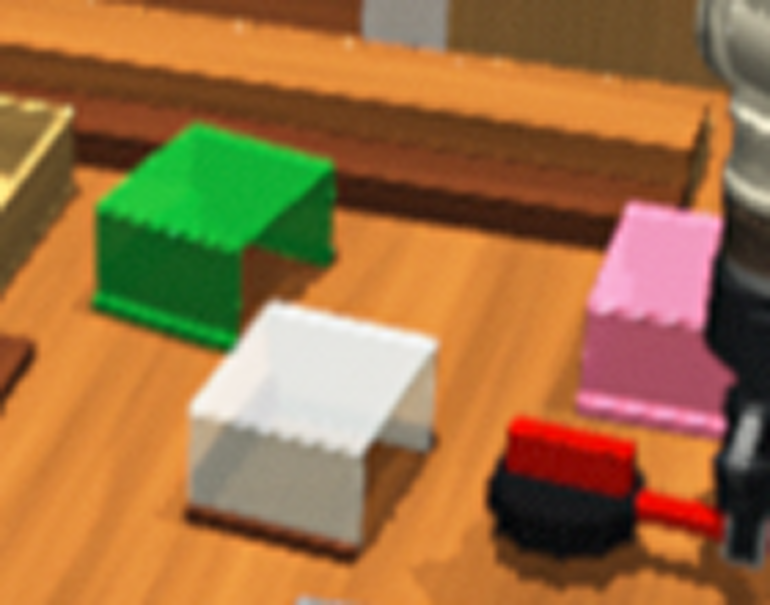

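View pics/z11.png

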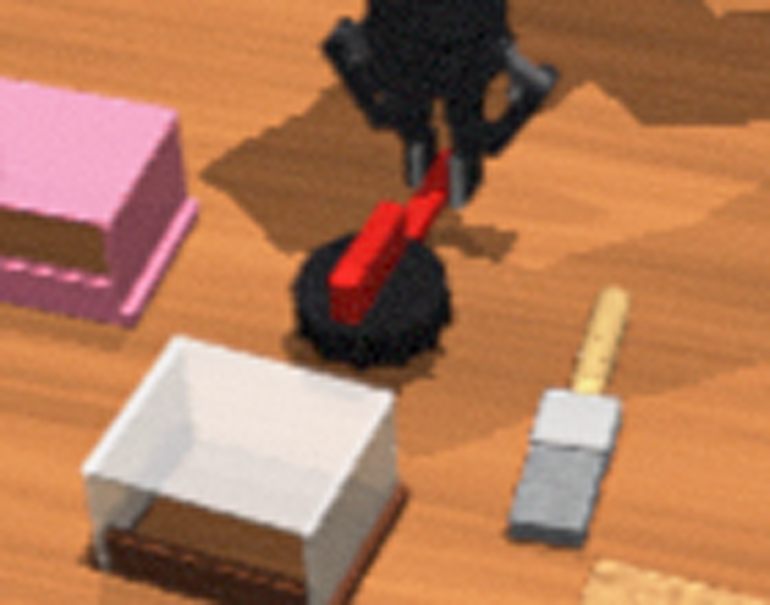

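View pics/wrist10.png

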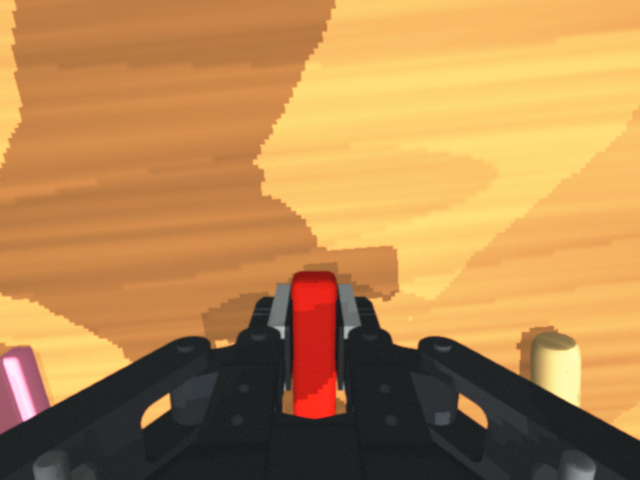

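Run:
```python
from h import *
np.set_printoptions(precision=4,suppress=True)
D=lambda x,y:ray("side",(310+x/5.5,150+y/5.5)); S=lambda x,y:ray("scene",(210+x/5.5,150+y/5.5))
# order: (-x,-y),(-x,+y),(+x,+y),(+x,-y)
d=[(437,345),(365,455),(190,412),(272,303)]; s=[(178,338),(393,397),(312,535),(85,470)]
P=np.array([tri([D(*a),S(*b)]) for a,b in zip(d,s)]);print(P,P.mean(0))
e=P[3]-P[0]+P[2]-P[1];print("yaw",np.arctan2(e[1],e[0])); e=P[1]-P[0]+P[2]-P[3];print(np.arctan2(e[1],e[0])-np.pi/2)
# cap bar in hand: ends of top
b=[tri([D(*x),S(*y)]) for x,y in (((515,420),(345,283)),((630,443),(393,205)))];print("bar",b)
```

```text
[[ 0.4956 -0.3166  0.068 ]
 [ 0.5054 -0.201   0.0666]
 [ 0.6047 -0.2082  0.0682]
 [ 0.5943 -0.3253  0.0699]] [ 0.55   -0.2628  0.0682]
yaw -0.08013841791872951
-0.08634773010195018
bar [array([ 0.4369, -0.249 ,  0.0722]), array([ 0.3743, -0.2435,  0.0746])]
```

>>> arm_command:
  moves: [0.007, 0, -0.0045, -0.012, 0, 0, 1, 0.007, 0, 0, 0, 0, 0, 1, 0.004, 0, 0, 0, 0, 0, 1, 0, 0, 0, 0, 0, 0, 1]

```text
clock: 17.73
eef_pos: [0.3083, -0.2409, 0.1836]
tool_rot: [-0.48, 0.519, 0.48, 0.52]
ft_force: [-0.4, -0.1, -2.5]
grip_width: 0.0144
```

Run:
```python
from h import *
goto([.3077,-.2413,.1796],1.488)
```

```text
t 17.73 pos [ 0.3083 -0.2409  0.1836] jaw 1.4925 tilt [0.0018 0.0002] w 0.0144
F [-0.36 -0.15 -2.46] T [-0.011  0.244 -0.056] q [-0.66  0.28 -0.61  0.68  0.   -0.59]
shift [ 0.004   0.0006 -0.0005] shift after turn [ 0.004   0.0006 -0.0005] turn [0.0045 0.0004 0.0018]
```

>>> arm_command:
  moves: [0.0025, 0.0005, -0.0005, 0.0045, 0, 0.002, 1, 0.0015, 0, 0, 0, 0, 0, 1, 0.001, 0, 0, 0, 0, 0, 1]

```text
clock: 17.98
eef_pos: [0.3074, -0.2413, 0.1784]
tool_rot: [-0.478, 0.521, 0.479, 0.52]
ft_force: [-3.5, 2.3, 10.1]
grip_width: 0.0146
```

Run:
```python
from h import *
goto([.3077,-.2413,.1796],1.488)
```

```text
t 17.98 pos [ 0.3074 -0.2413  0.1784] jaw 1.4874 tilt [-0.0014  0.0007] w 0.0146
F [-3.48  2.35 10.09] T [0.29  0.401 0.024] q [-0.67  0.29 -0.61  0.67 -0.   -0.58]
shift [-0.0012 -0.0003  0.    ] shift after turn [-0.0012 -0.0003  0.    ] turn [-0.0006  0.0006 -0.0015]
```

>>> arm_command:
  moves: [-0.001, 0, 0, 0, 0, -0.001, 1, 0, -0.012, 0, 0, 0, 0, 1, 0, -0.018, 0, 0, 0, 0, 1, 0, -0.012, 0, 0, 0, 0, 1]

```text
clock: 18.32
eef_pos: [0.3474, -0.2444, 0.1801]
tool_rot: [-0.476, 0.522, 0.479, 0.521]
ft_force: [-0.2, -0.1, 0.2]
grip_width: 0.0147
```

Run:
```python
from h import *
goto([.452,-.2533,.1793],1.488)
```

```text
t 18.32 pos [ 0.3474 -0.2444  0.1801] jaw 1.4832 tilt [-0.0041  0.0015] w 0.0147
F [-0.24 -0.1   0.23] T [ 0.023  0.215 -0.007] q [-0.61  0.34 -0.52  0.71 -0.   -0.53]
shift [ 0.0004 -0.1049  0.0003] shift after turn [ 0.0008 -0.1049 -0.0002] turn [-0.0048  0.0012 -0.0042]
```

>>> arm_command:
  moves: [0, -0.012, 0, -0.005, 0.001, -0.004, 1, 0, -0.018, 0, 0, 0, 0, 1, 0, -0.018, 0, 0, 0, 0, 1, 0, -0.01, 0, 0, 0, 0, 1]

```text
clock: 18.65
eef_pos: [0.4087, -0.2495, 0.1801]
tool_rot: [-0.479, 0.52, 0.479, 0.52]
ft_force: [-0.8, -0.2, -0.3]
grip_width: 0.0145
```

Run:
```python
from h import *
goto([.452,-.2533,.1793],1.488)
for n in ("side","scene"):
  im=bot.camera(n);cv2.imwrite(f"pics/{n}12.png",im[:,:,::-1])
zoom(cv2.imread("pics/side12.png"),310,180,420,260,6.5,"pics/z12.png")
zoom(cv2.imread("pics/scene12.png"),210,170,320,270,6,"pics/z13.png")
```

```text
t 18.65 pos [ 0.4087 -0.2495  0.1801] jaw 1.4881 tilt [-0.0002 -0.0001] w 0.0145
F [-0.77 -0.17 -0.28] T [-0.025  0.237 -0.001] q [-0.55  0.43 -0.39  0.76 -0.   -0.47]
shift [ 0.0008 -0.0435 -0.0002] shift after turn [ 0.0008 -0.0435 -0.0002] turn [ 0.0001 -0.0001 -0.0002]
```

View pics/z12.png

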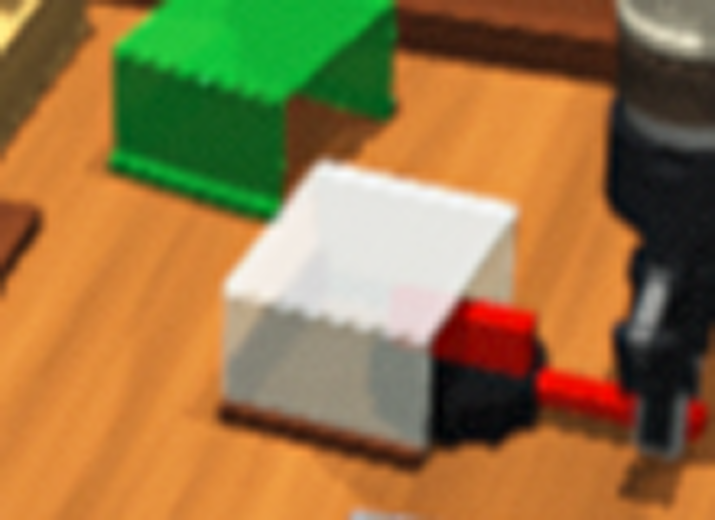

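View pics/z13.png

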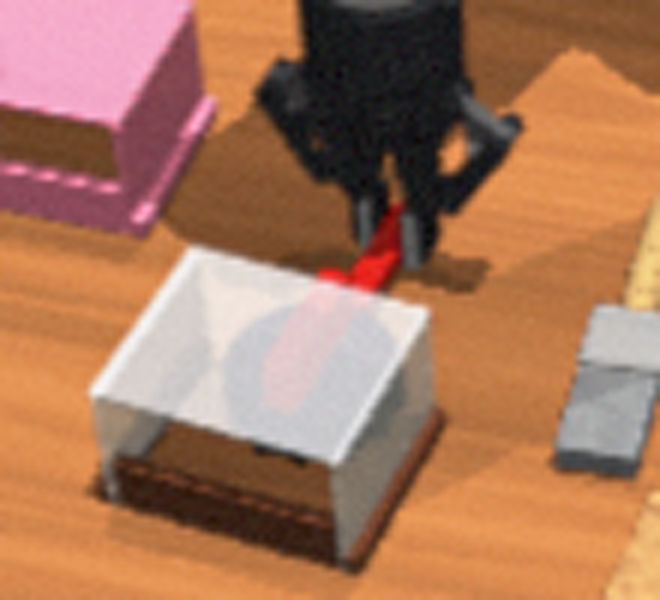

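The cap is entering centred: in the scene zoom its front edge is at (275,455), on the cover's centreline. Continuing gently to the strip.

>>> arm_command:
  moves: [0, -0.012, 0, 0, 0, 0, 1, 0, -0.014, 0, 0, 0, 0, 1, 0, -0.006, 0, 0, 0, 0, 1]

```text
clock: 19.0
eef_pos: [0.4365, -0.2511, 0.1797]
tool_rot: [-0.476, 0.523, 0.482, 0.518]
ft_force: [-4.7, 0.3, 4.4]
grip_width: 0.0147
```

Run:
```python
from h import *
goto([.452,-.2533,.1793],1.488)
```

```text
t 19.0 pos [ 0.4365 -0.2511  0.1797] jaw 1.487 tilt [-0.0115  0.0011] w 0.0147
F [-4.73  0.31  4.4 ] T [0.019 0.529 0.018] q [-0.52  0.47 -0.31  0.8  -0.   -0.44]
shift [ 0.0003 -0.0157 -0.0008] shift after turn [ 0.0004 -0.0156 -0.0009] turn [-0.001   0.0002 -0.0115]
```

>>> arm_command:
  moves: [-0.0005, -0.004, 0, -0.001, 0, -0.0115, 1, 0, -0.004, 0, 0, 0, 0, 1, 0, -0.003, 0, 0, 0, 0, 1]

```text
clock: 19.25
eef_pos: [0.4462, -0.2518, 0.1799]
tool_rot: [-0.478, 0.521, 0.48, 0.52]
ft_force: [-2.2, -0.4, 0.2]
grip_width: 0.0144
```

Run:
```python
from h import *
goto([.452,-.2533,.1793],1.488)
```

```text
t 19.25 pos [ 0.4462 -0.2518  0.1799] jaw 1.4875 tilt [-0.0023  0.0011] w 0.0144
F [-2.23 -0.35  0.21] T [ 0.024  0.26  -0.028] q [-0.51  0.48 -0.29  0.8  -0.   -0.43]
shift [ 0.0006 -0.0059 -0.0011] shift after turn [ 0.0006 -0.0059 -0.0011] turn [-0.0005  0.0009 -0.0023]
```

>>> arm_command:
  moves: [0, -0.0025, -0.0005, 0, 0.001, -0.002, 1, 0, -0.0025, 0, 0, 0, 0, 1]

```text
clock: 19.42
eef_pos: [0.4503, -0.2525, 0.1797]
tool_rot: [-0.478, 0.521, 0.479, 0.52]
ft_force: [-4.1, 0.2, 3.8]
grip_width: 0.0144
```

Run:
```python
from h import *
goto([.452,-.2533,.1793],1.488)
```

```text
t 19.42 pos [ 0.4503 -0.2525  0.1797] jaw 1.4871 tilt [-0.0024  0.0006] w 0.0144
F [-4.1   0.16  3.76] T [ 0.095  0.666 -0.078] q [-0.51  0.48 -0.28  0.81 -0.   -0.43]
shift [ 0.0004 -0.0017 -0.0007] shift after turn [ 0.0004 -0.0017 -0.0007] turn [-0.0009  0.0004 -0.0025]
```

>>> arm_command:
  moves: [-0.0004, -0.002, 0, 0, 0, -0.0025, 1, 0, -0.002, 0, 0, 0, 0, 1]

```text
clock: 19.58
eef_pos: [0.4542, -0.2528, 0.1799]
tool_rot: [-0.478, 0.521, 0.479, 0.521]
ft_force: [-1.0, 0.1, -0.4]
grip_width: 0.0143
```

Run:
```python
from h import *
goto([.452,-.2533,.1793],1.488)
```

```text
t 19.58 pos [ 0.4542 -0.2528  0.1799] jaw 1.4867 tilt [-0.0004  0.0007] w 0.0143
F [-1.    0.08 -0.37] T [0.057 0.211 0.055] q [-0.51  0.49 -0.27  0.81  0.   -0.42]
shift [ 0.0006  0.0022 -0.0007] shift after turn [ 0.0006  0.0022 -0.0007] turn [-0.0013  0.0007 -0.0004]
```

Not at the strip yet, so I'll keep going in small steps.

>>> arm_command:
  moves: [0, -0.002, 0, 0, 0, 0, 1, 0, -0.002, 0, 0, 0, 0, 1]

```text
clock: 19.75
eef_pos: [0.4559, -0.2528, 0.1796]
tool_rot: [-0.476, 0.523, 0.48, 0.519]
ft_force: [-8.7, 1.0, 8.8]
grip_width: 0.0143
```

Run:
```python
from h import *
goto([.456,-.2533,.1793],1.488)
for n in ("scene","side"):
  im=bot.camera(n);cv2.imwrite(f"pics/{n}14.png",im[:,:,::-1])
zoom(cv2.imread("pics/scene14.png"),210,180,310,270,7,"pics/z14.png")
```

```text
t 19.75 pos [ 0.4559 -0.2528  0.1796] jaw 1.4857 tilt [-0.0082  0.0009] w 0.0143
F [-8.71  0.99  8.79] T [0.058 1.622 0.073] q [-0.51  0.49 -0.27  0.82 -0.   -0.42]
shift [ 0.0003 -0.0001 -0.0004] shift after turn [ 0.0003 -0.0001 -0.0004] turn [-0.0023  0.0002 -0.0082]
```

View pics/z14.png

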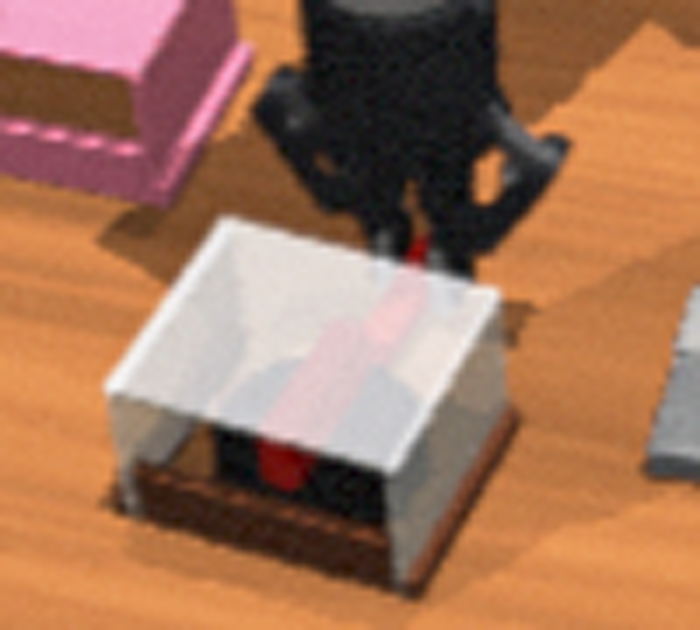

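Run:
```python
from h import *
np.set_printoptions(precision=4,suppress=True)
S=lambda x,y:(210+x/7,180+y/7)
p=onz("scene",S(284,487),.026);print("bar front bottom",p)
for z in (0,.012):print("strip outer front bottom L,R",z,onz("scene",S(133,515),z),onz("scene",S(398,590),z))
d=np.array([.9966,-.083]);e=(p[:2]-np.array([.551,-.2615]));print("along,across",e@d,e@[.083,.9966])
o=bot.get_obs();print(o["eef_pos"][:2]+d*.099)
```

```text
bar front bottom [ 0.5884 -0.2621  0.026 ]
strip outer front bottom L,R 0 [ 0.5959 -0.324   0.    ] [ 0.6052 -0.2125  0.    ]
strip outer front bottom L,R 0.012 [ 0.6055 -0.3184  0.012 ] [ 0.6147 -0.2083  0.012 ]
along,across 0.03728426402240313 0.002480906985766729
[ 0.5546 -0.2611]
```

>>> arm_command:
  moves: [-0.0004, 0, 0, 0, 0, -0.008, 1, 0, -0.002, 0, 0, 0, 0, 1]

```text
clock: 20.02
eef_pos: [0.4557, -0.2527, 0.1796]
tool_rot: [-0.476, 0.522, 0.48, 0.52]
ft_force: [-9.0, -0.1, 7.6]
grip_width: 0.0147
```

Run:
```python
from h import *
goto([.456,-.2533,.1793],1.488)
```

```text
t 20.02 pos [ 0.4557 -0.2527  0.1796] jaw 1.4848 tilt [-0.0063  0.001 ] w 0.0147
F [-9.05 -0.08  7.56] T [0.029 1.577 0.036] q [-0.51  0.49 -0.27  0.82 -0.   -0.42]
shift [ 0.0003 -0.0004 -0.0006] shift after turn [ 0.0003 -0.0004 -0.0006] turn [-0.0032  0.0004 -0.0064]
```

It stalls at x = 0.4557 with 9 N against the strip, so it's home. I'll relax the push, open, and back away.

>>> arm_command:
  moves: [0, 0.0003, 0, 0, 0, -0.004, 1, 0, 0, 0, 0, 0, 0, 1, 0, 0, 0, 0, 0, 0, 0.6, 0, 0, 0, 0, 0, 0, 0, 0, 0, 0, 0, 0, 0, -1, 0, 0, 0, 0, 0, 0, -1, 0, 0, 0, 0, 0, 0, -1, 0, 0, 0, 0, 0, 0, -1, 0, 0, 0, 0, 0, 0, -1]

```text
clock: 20.77
eef_pos: [0.4587, -0.2534, 0.1806]
tool_rot: [-0.48, 0.52, 0.477, 0.522]
ft_force: [0.3, 0.4, -0.5]
grip_width: 0.0854
```

Run:
```python
from h import *
goto([.456,-.2533,.1793],1.488)
```

```text
t 20.77 pos [ 0.4587 -0.2534  0.1806] jaw 1.4857 tilt [ 0.0055 -0.0012] w 0.0854
F [ 0.27  0.45 -0.5 ] T [ 0.036 -0.025  0.008] q [-0.51  0.49 -0.27  0.81  0.   -0.42]
shift [ 0.0013  0.0027 -0.0001] shift after turn [ 0.0013  0.0027 -0.0001] turn [-0.0023 -0.0007  0.0056]
```

>>> arm_command:
  moves: [0, 0.015, 0, 0, 0, 0.005, -1, 0, 0.025, 0, 0, 0, 0, -1, -0.01, 0.02, 0, 0, 0, 0, -1, -0.03, 0.01, 0, 0, 0, 0, -1, -0.04, 0, 0, 0, 0, 0, -1, -0.04, 0, 0, 0, 0, 0, -1, -0.04, 0, 0, 0, 0, 0, -1, -0.02, 0, 0, 0, 0, 0, -1, 0, 0, 0, 0, 0, 0, -1]

```text
clock: 21.52
eef_pos: [0.3842, -0.2458, 0.3655]
tool_rot: [-0.476, 0.521, 0.48, 0.52]
ft_force: [0.6, 0.3, 0.1]
grip_width: 0.0857
```

Run:
```python
from h import *
goto([.456,-.2533,.1793],1.488)
import pickle
pickle.dump(bot.get_obs(),open("w16.pkl","wb"))
for n in ("wrist","scene","side"):
  im=bot.camera(n);cv2.imwrite(f"pics/{n}16.png",im[:,:,::-1])
a=cv2.imread("pics/scene16.png");b=cv2.imread("pics/side16.png")
h=np.zeros((560,800,3),np.uint8)
h1=cv2.resize(a[180:260,205:305],(500,400));h2=cv2.resize(b[180:260,325:425],(500,400))
cv2.imwrite("pics/z16a.png",cv2.resize(a[175:265,200:310],None,fx=7,fy=6.5,interpolation=2));cv2.imwrite("pics/z16b.png",cv2.resize(b[180:265,325:430],None,fx=7,fy=7,interpolation=2))
```

```text
t 21.52 pos [ 0.3842 -0.2458  0.3655] jaw 1.4861 tilt [-0.0049  0.0035] w 0.0857
F [0.58 0.29 0.07] T [-0.07  -0.039 -0.044] q [-0.57  0.18 -0.18  1.22  0.   -0.48]
shift [ 0.1858 -0.0731 -0.0019] shift after turn [ 0.1862 -0.0722 -0.0015] turn [-0.0019  0.003  -0.0052]
```

View pics/z16a.png

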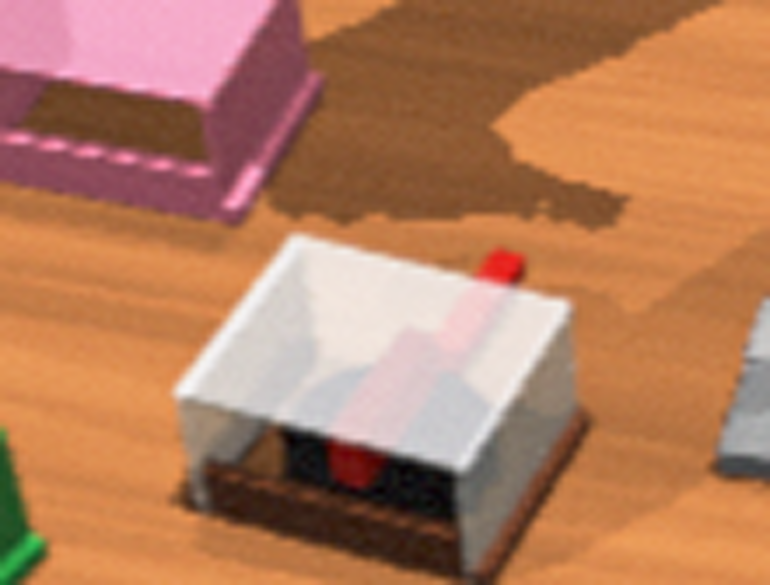

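View pics/z16b.png

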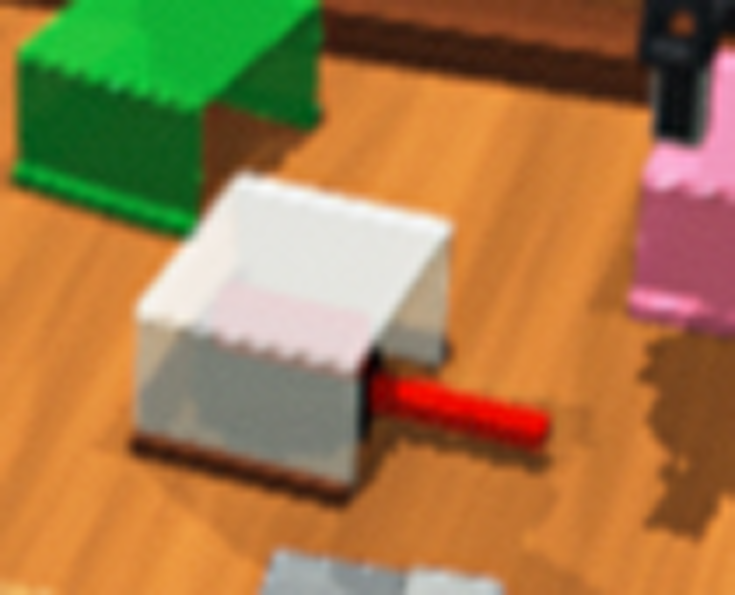

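View pics/wrist16.png

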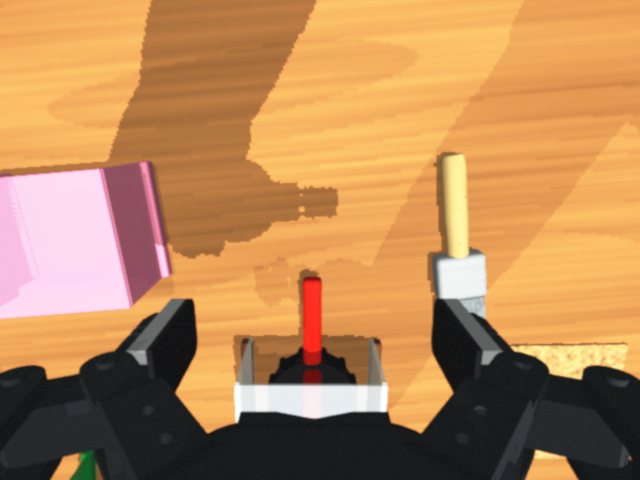

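View pics/scene16.png

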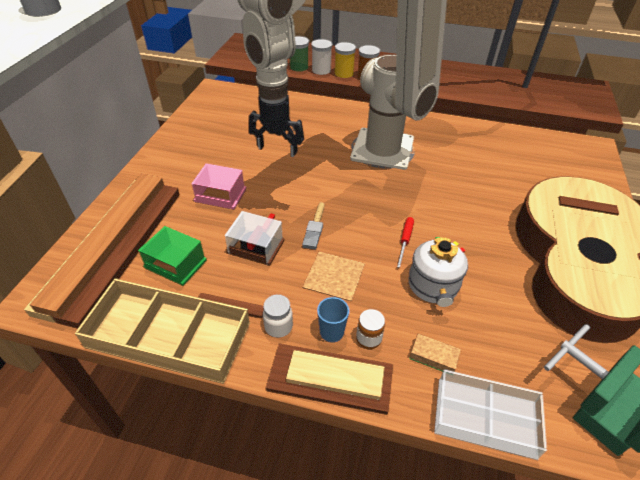

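Run:
```python
from h import *
import pickle;o=pickle.load(open("w16.pkl","rb"))
f=lambda u,v,z:onz("wrist",(u,v),z,o)
t=f(312,278,.026);m=(f(245,339,0)+f(379,337,0))/2;r=(f(236,385,.072)+f(387,383,.072))/2
for w in (m,r): print(t,w,np.linalg.norm((t-w)[:2]))
l=f(313,360,.026)-t;print("lever yaw",np.arctan2(l[1],l[0]));w=f(387,383,.072)-f(236,385,.072);print("cover yaw",np.arctan2(w[1],w[0])-np.pi/2)
```

```text
[ 0.43393627 -0.25045329  0.026     ] [ 5.03709151e-01 -2.56444373e-01 -2.77555756e-17] 0.07002961832093041
[ 0.43393627 -0.25045329  0.026     ] [ 0.5024873 -0.2567159  0.072    ] 0.06883649556151664
lever yaw -0.07429380432039727
cover yaw -0.07249769957823515
```

The lever is straight and centred between the walls (column 312, walls at 248 and 377). It protrudes 69–70 mm against the 67 mm expected, which is only just within calibration error. I'll confirm seating with a light push on the lever's end using closed fingers.

>>> arm_command:
  moves: [0.03, 0, 0, -0.002, 0.003, -0.005, 1, 0.04, 0, 0, 0, 0, 0, 1, 0.04, 0, 0, 0, 0, 0, 1, 0.03, 0, 0, 0, 0, 0, 1, 0.01, 0, 0, 0, 0, 0, 1, 0, 0, 0, 0, 0, 0, 1]

```text
clock: 22.17
eef_pos: [0.3775, -0.2412, 0.1962]
tool_rot: [-0.472, 0.522, 0.486, 0.518]
ft_force: [-0.7, -0.1, -0.0]
grip_width: 0.012
```

Run:
```python
from h import *
goto([.40,-.2477,.182],1.488)
```

```text
t 22.17 pos [ 0.3775 -0.2412  0.1962] jaw 1.4887 tilt [-0.0181  0.0116] w 0.012
F [-0.67 -0.08 -0.02] T [-0.034 -0.015  0.009] q [-0.57  0.36 -0.44  0.79  0.   -0.49]
shift [ 0.0137 -0.0232 -0.0048] shift after turn [ 0.0142 -0.0229 -0.0046] turn [ 0.0008  0.0101 -0.019 ]
```

>>> arm_command:
  moves: [0.004, -0.008, -0.004, 0.001, 0.01, -0.019, 1, 0.006, -0.008, -0.001, 0, 0, 0, 1, 0.004, -0.004, 0, 0, 0, 0, 1, 0, 0, 0, 0, 0, 0, 1]

```text
clock: 22.5
eef_pos: [0.3946, -0.2457, 0.1761]
tool_rot: [-0.474, 0.522, 0.484, 0.519]
ft_force: [0.1, -0.2, -0.2]
grip_width: 0.0002
```

Run:
```python
from h import *
goto([.418,-.249,.182],1.488)
im=bot.camera("wrist");cv2.imwrite("pics/w17.png",im[:,:,::-1])
```

```text
t 22.5 pos [ 0.3946 -0.2457  0.1761] jaw 1.4877 tilt [-0.0119  0.0078] w 0.0002
F [ 0.12 -0.25 -0.18] T [-0.045  0.002 -0.034] q [-0.56  0.42 -0.42  0.75  0.   -0.47]
shift [-0.0062 -0.0235 -0.0013] shift after turn [-0.0059 -0.0236 -0.0013] turn [-0.0003  0.0068 -0.0126]
```

View pics/w17.png

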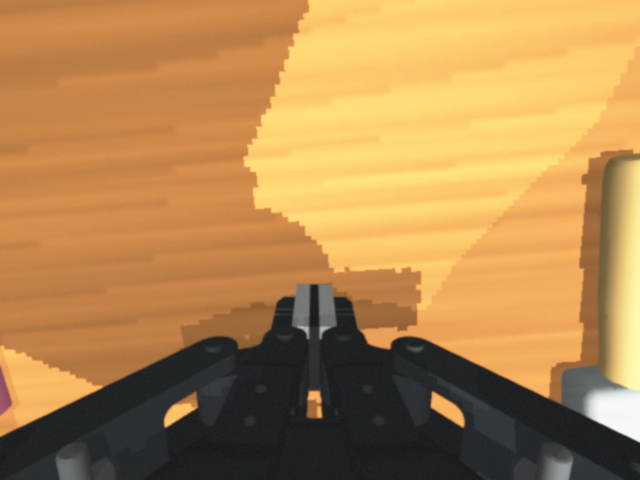

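>>> arm_command:
  moves: [-0.006, -0.006, -0.001, 0, 0.007, -0.013, 1, 0, -0.008, 0, 0, 0, 0, 1, 0, -0.006, 0, 0, 0, 0, 1, 0, 0, 0, 0, 0, 0, 1]

```text
clock: 22.88
eef_pos: [0.417, -0.249, 0.185]
tool_rot: [-0.481, 0.52, 0.477, 0.521]
ft_force: [1.0, -0.2, 0.1]
grip_width: -0.0001
```

Run:
```python
from h import *
goto([.418,-.249,.182],1.488)
```

```text
t 22.88 pos [ 0.417 -0.249  0.185] jaw 1.4877 tilt [ 0.0047 -0.0028] w -0.0001
F [ 1.04 -0.18  0.07] T [-0.044  0.033 -0.05 ] q [-0.54  0.43 -0.37  0.77  0.   -0.46]
shift [ 0.003  -0.0009  0.0001] shift after turn [ 0.003  -0.001   0.0001] turn [-0.0003 -0.0024  0.005 ]
```

>>> arm_command:
  moves: [0.002, -0.002, 0, 0, -0.002, 0.004, 1, 0, -0.002, 0, 0, 0, 0, 1, 0, -0.002, 0, 0, 0, 0, 1]

```text
clock: 23.13
eef_pos: [0.4242, -0.2496, 0.184]
tool_rot: [-0.48, 0.52, 0.478, 0.52]
ft_force: [0.5, 1.1, 0.5]
grip_width: 0.0
```

Run:
```python
from h import *
goto([.422,-.2495,.183],1.488)
```

```text
t 23.13 pos [ 0.4242 -0.2496  0.184 ] jaw 1.4882 tilt [ 0.0024 -0.0014] w 0.0
F [0.53 1.1  0.55] T [ 0.064  0.003 -0.016] q [-0.53  0.44 -0.35  0.78 -0.   -0.45]
shift [ 0.001   0.0022 -0.    ] shift after turn [ 0.001   0.0022 -0.    ] turn [ 0.0002 -0.0012  0.0025]
```

>>> arm_command:
  moves: [0, -0.0015, 0, 0, 0, 0.001, 1, 0, -0.0015, 0, 0, 0, 0, 1]

```text
clock: 23.3
eef_pos: [0.4262, -0.2496, 0.1836]
tool_rot: [-0.478, 0.521, 0.479, 0.519]
ft_force: [-6.3, -0.2, 2.0]
grip_width: -0.0004
```

Run:
```python
from h import *
goto([.422,-.2495,.183],1.488)
```

```text
t 23.3 pos [ 0.4262 -0.2496  0.1836] jaw 1.4878 tilt [-0.0029 -0.0011] w -0.0004
F [-6.26 -0.21  2.  ] T [ 0.012  1.075 -0.004] q [-0.53  0.44 -0.34  0.79 -0.   -0.45]
shift [ 0.0006  0.0042 -0.0002] shift after turn [ 0.0006  0.0042 -0.0002] turn [-0.0002 -0.0013 -0.0028]
```

>>> arm_command:
  moves: [0, -0.0015, 0, 0, 0, -0.002, 1, 0, -0.0015, 0, 0, 0, 0, 1]

```text
clock: 23.47
eef_pos: [0.4271, -0.2493, 0.1828]
tool_rot: [-0.477, 0.523, 0.48, 0.519]
ft_force: [-4.8, -0.4, 1.6]
grip_width: 0.0001
```

Run:
```python
from h import *
goto([.422,-.2495,.183],1.488)
```

```text
t 23.47 pos [ 0.4271 -0.2493  0.1828] jaw 1.4869 tilt [-0.0078  0.    ] w 0.0001
F [-4.8  -0.4   1.58] T [ 0.001  0.839 -0.005] q [-0.53  0.45 -0.34  0.79 -0.   -0.44]
shift [-0.0002  0.005  -0.0006] shift after turn [-0.0002  0.005  -0.0006] turn [-0.0011 -0.0006 -0.0077]
```

The tip doesn't move under 5–6 N, far above the cap's sliding friction, so it's seated on the strip. Retreating and taking a last look.

>>> arm_command:
  moves: [0, 0.01, 0, 0, 0, 0, 1, 0, 0.03, 0, 0, 0, 0, 1, -0.03, 0.02, 0, 0, 0, 0, 1, -0.04, 0, 0, 0, 0, 0, 1, -0.04, 0, 0, 0, 0, 0, 1, -0.04, 0, 0, 0, 0, 0, 1, -0.02, 0, 0, 0, 0, 0, 1, 0, 0, 0, 0, 0, 0, 1, 0, 0, 0, 0, 0, 0, 1]

```text
clock: 24.22
eef_pos: [0.3683, -0.2442, 0.3598]
tool_rot: [-0.479, 0.519, 0.478, 0.522]
ft_force: [-0.6, -0.2, -0.3]
grip_width: -0.0001
```

Run:
```python
from h import *
goto([.422,-.2495,.183],1.488)
import pickle
o=bot.get_obs()
for n in ("wrist","scene"):
  im=bot.camera(n);cv2.imwrite(f"pics/{n}18.png",im[:,:,::-1])
```

```text
t 24.22 pos [ 0.3683 -0.2442  0.3598] jaw 1.4879 tilt [0.0045 0.0024] w -0.0001
F [-0.64 -0.18 -0.29] T [0.035 0.059 0.027] q [-0.59  0.15 -0.23  1.19  0.   -0.5 ]
shift [ 0.177  -0.0532 -0.0013] shift after turn [ 0.1768 -0.054  -0.0008] turn [-0.0001  0.0028  0.0043]
```

View pics/wrist18.png

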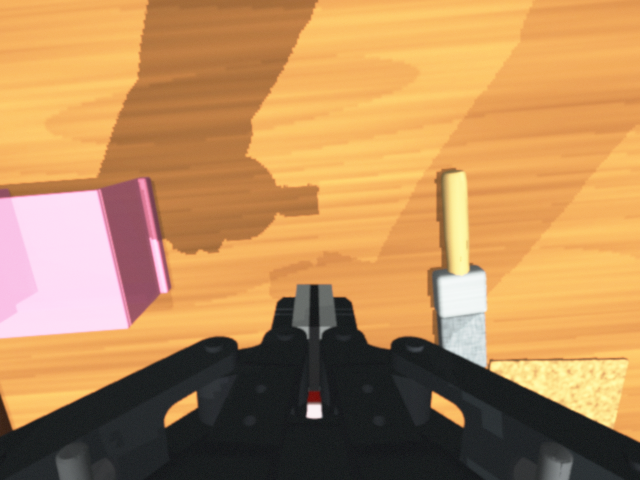

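View pics/scene18.png

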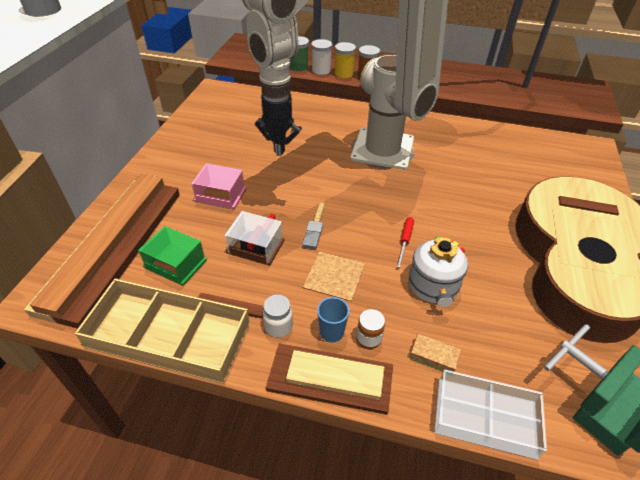

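The scene view shows the cap under the cover at (255,237) with its lever out towards the robot at (272,218). Everything else is in place and the arm is clear.

```bash
python3 -c "
from workcell import bot
print(bot.job_done())"
```

```text
the job is handed in; nothing more can be done
None
```

The job is done and handed in at about 24 s: the cap is off the tank and seated against the stop strip under the clear cover.

- **Opening:** I turned the cap to the first stop without pressing (0.5 N m on contact) and held it there about 1.5 s. I then pressed it and turned it to the green mark with no stop torque, and lifted it off. One press bottomed on the neck at about 18 N before I eased it.
- **Moving:** I laid the cap upright on the cork pad, let go and took it again by the lever. I lifted it about 35 mm to clear the brush, set it down at the mouth and slid it in.

**Last checks:**
- **Seating:** The cap stalled twice at about 9 N. A separate 5–6 N push on the lever's end did not move it.
- **Lever direction:** The lever's yaw of -0.074 rad matches the cover's -0.072 rad, and it is centred between the walls.
- **Bystanders:** Everything else looked unmoved in the last scene picture, and the arm was clear.

**One disagreement:** The wrist camera put the lever 69–70 mm out of the mouth, against about 67 mm expected. The other estimates put the cap 1–3 mm past the cover's centre. I trusted the contact tests, since the gap is near the 2 mm calibration error.

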